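# Set the cheese against the cutting fence

## Task

Get the block of cheese ready for cutting: push it along the board with the fingers until its long far side lies flat against the wooden fence and its pale cut end is in line with the red pointer on the fence, to within half a centimetre (ignore the blue pointer). Only push it, do not lift or tip it, and leave the offcuts, jar, knife, bottle and dish where they are; finish with the hand clear.

Things in the scene. Friction and masses are not known exactly. Their poses are not given: they have to be found in the camera images.
- board: maroon cutting board fixed to the counter: 300 mm along its x, 420 mm along its y, 18 mm thick. Origin: centre of its underside (on the counter); x points across the board to the fence, y along the fence to the left as seen from the robot. A fixed wooden fence, 20 mm thick and 35 mm high above the board's top, 400 mm long along y, stands along the board's far edge; its near face is 115 mm from the board's centre line
- fence_face (a point): point on the board's top (18 mm above the counter) at the foot of the middle of the fence's near face; axes as the board's
- red_mark (a point): the mark to use: point on the top edge of the fence's near face (53 mm above the counter) at the middle of the red pointer, a fixed upright red fin 5 mm wide along the fence that stands 25 mm higher than the fence, on a clip behind the fence; axes as the board's. It never overhangs the near side of the fence
- blue_mark (a point): the same point of a blue pointer of the same shape (an older order's mark, not to be used). Red may be left or right of blue
- cheese: block of cheese with brown rind and one pale trimmed end, loose on the board: 100 mm along its x (across the board), 130 mm along its y (roughly along the fence), 55 mm high, 0.55 to 0.85 kg. Origin: centre of its underside. Its far long side (+x) is the one that goes against the fence; its pale cut end is at +y (left as seen from the robot). It starts turned up to 0.3 rad from the fence's direction and slides on the board under some 3 to 8 N
- cheese_cut_end (a point): centre of the pale cut end face (65 mm along the cheese's y from its middle, half-way up)
- cheese_far_side (a point): centre of the cheese's long far side face (50 mm along its x from its middle, half-way up)
- offcut_left: pale cheese offcut with a grey rind end, 56 x 32 x 30 mm, lying on the near left corner of the board; leave it. Origin: centre of its underside
- offcut_right: pale cheese offcut with a grey rind end, 56 x 32 x 24 mm, lying on the near right corner of the board; leave it. Origin: centre of its underside
- honey_jar: amber glass jar with a brass lid, 64 mm diameter, 85 mm tall, standing on the counter to the right of the board; leave it. Origin: centre of its underside
- cheese_knife: knife with a dark wooden handle, 255 mm long, 34 mm wide, 18 mm high, lying along its own x on the counter to the left of the board; leave it. Origin: under it, about half-way along
- oil_bottle: green bottle, 60 mm diameter, 200 mm tall, standing on the counter to the right of the board, beyond the jar; leave it. Origin: centre of its underside
- dish: brown earthenware dish, 220 mm across, 65 mm tall, full of dark pieces, on the counter to the left of the knife; leave it. Origin: centre of its underside
Mind the look-alikes: they are no part of the job. What is shaped like the cheese but pink or purple is not meant.

How it is judged:
By the outcome, as a careful person would: the job done as asked, in the order asked, and still so for the second after the job is handed in, with the robot touching nothing.
It also fails if it takes over 53 s, if anything falls off the work surface, if the arm or the gripper's body presses on something with over 40 N, if the wrist force passes 120 N, or if a joint passes its speed limit or range.

## Robot

A 6-joint arm with a two-finger parallel gripper is mounted at the origin on the work surface. World frame = base frame: x ahead of the robot, y to its left, z up, the work surface at z = 0. Lengths are in mm, angles in rad, forces in N, time in s.
With the tool pointing down it reaches from about 275 to 1000 mm from the base axis. Payload 8.4 kg.
Tool frame: the origin (TCP) lies on the centre line of the jaws, within the pads' length; the fingertips stand r.tip_reach ahead of it and the grasp point (between the pads) lies 3 mm ahead of it (r.tip_reach is the distance from the TCP to the fingertips, in mm); z points along the fingers, y is the direction in which the jaws open and shut (so a half turn about z gives the same grasp; the last joint's range is limited). The gripper opens to 85 mm and grips with 20 to 120 N. Pads are 22 mm wide; open, the fingers measure 114 mm over their backs; the gripper's body (76 mm by 85 mm) begins 54 mm behind the grasp point. The pads swing forward as they close: fully open they stand 13 mm farther back than shut.
Start: joints at [-1.183, 0.353, 1.633, -0, 1.155, -0.002], TCP at [237.501, -578.119, 253.281] pointing down, gripper open.
Joint ranges: [-2.63, 2.63], [-0.92, 2.1], [0.06, 2.66], [-1.3, 4.44], [0, 2.69], [-3.02, 3.02]. Speed limits (rad/s): [2.22, 2.22, 2.79, 3.14, 3.14, 3.14].

## Interface

Orientations are given as [roll, pitch, yaw] about the fixed x, y, z axes, in that order (R = Rz(yaw) Ry(pitch) Rx(roll)).
In Python, from rig import sense, optics, r, nets gives the robot as it stands. The module is installed in compiled form; this text tells all that it offers.
- The arm moves only by the tool carry_out, never from a script. Its argument "increments" is a list that holds one entry, the list of rows, each a list of 6 numbers: the shift along the tool's x, y, z normalised to -1 to 1, where 1 is 40 cm, then the turn, a rotation vector about the tool's x, y, z normalised to -1 to 1, where 1 is 60 degrees. A call has 1 to 5 rows; each row is the pose to reach, as a shift and turn from the pose commanded when the call began, along the tool's axes at that moment; what a row does not reach only later rows make up. A row lasts 1/12 s, in which the tool goes at most 41.7 mm and 7.16 degrees, less where a joint would pass 70% of its speed; a pose out of reach is approached as far as the arm can. A call with a number of a shift or a turn outside -1 to 1 is refused whole. A call with a gripper value outside its range is refused whole. "hand" is the closure, from 0 (fully open) to 1 (shut), set as the call begins (left out, the last holds). The fingers move at their own pace and stop on an object; "squeeze" is the grip in N (left out, the last holds). Time passes only in rows, so rows that repeat a pose let the fingers close. It gives the time, the measured TCP pose, the force and the opening at its end, in the units of the state.
- sense(): the state, without advancing time (a new reading comes with each control period).
- optics.grab_frame(name): name is "scene" or "side" or "wrist"; returns a dict with "img" (420x560x3 uint8, red, green, blue), "range_z" (420x560 float32, mm along the optical axis (not along the pixel's ray), 0 where there is no reading), "fov_y" (degrees; the focal length in pixels is half the picture's height over the tangent of half this angle, whatever the lens; pixels are square), "cx", "cy" (the principal point, pixels), "R" (3x3) and "t" (3): a world point X has camera coordinates R X + t. Camera axes: x right, y down, z forward; pixel columns grow to the right and rows downward; lengths in mm; the calibration is good to about 2 mm. A picture is of the moment at which its call begins.
- r.sign_off(): hands the job in, once; it reports no verdict.
Trained networks look in the newest picture that a camera, given by its name, has taken for a name from the list of things; names that differ only in an ending like _2 or _b are one class to them, and where a whole thing is asked for, a point or a joint stands for the part that bears it (a point fixed in the world has none). Each returns a list of dicts, best first, with "confidence" (0 to 1); they miss things now and then, are a little off and sometimes report something else, mostly with a low value. They report only what shows in the picture. A call takes as long as a camera call. They do not tell look-alikes from the thing itself.
- nets.trace(target, camera): "mask" (420x560 bool, what is visible of it).
- nets.tip_of(target, camera): "point" ([x, y, z] in mm, in world coordinates, good to about 4 mm: a listed point, or the origin of a listed thing).
The state is a dict: "clock": time; "qpos": joint angles; "qvel": joint speeds; "joint_efforts": joint torques, N m; "eef_pos": TCP position; "tcp_rot": TCP orientation; "contact_force": force on the tool from outside, world axes, zero at the start; "wrist_torque": the same for the moment, N m; "opening": opening from 0.0 (shut) to 1.0 (fully open).
Only numpy, scipy, OpenCV 4.12 (cv2) and the standard library are available. Lean on these libraries where they do the work, as an engineer would, in place of code of your own. Each camera call takes 0.05 s, during which the arm holds its last target.

## Working session

There is one attempt and no reset: what is moved stays moved. The work goes in short steps, Python scripts to look and compute and a tool call to move; the robot and the scene stay as the last step left them, time stands still between calls to the robot, and variables do not carry over. Pictures are saved under pics/ and viewed, and the job is handed in when it is done.

Besides the shell and the picture viewer there is one more tool, called by a JSON object that holds its "op" and its "data". carry_out: Moves the arm, as the interface text tells. Its arguments: {"type":"object","properties":{"increments":{"type":"array","items":{"type":"array","items":{"type":"array","items":{"type":"number","minimum":-1,"maximum":1}}}},"hand":{"type":"number"},"squeeze":{"type":"number"}},"required":["increments"]}

```bash
mkdir -p pics; cat > h.py <<'E'
import numpy as np, cv2
from rig import sense, optics, r, nets
def f(c): return c['img'].shape[0]/2/np.tan(np.radians(c['fov_y'])/2)
def cloud(c):
    z=c['range_z']; v,u=np.mgrid[:z.shape[0],:z.shape[1]]; F=f(c)
    P=np.stack([(u-c['cx'])/F*z,(v-c['cy'])/F*z,z],-1)
    W=(P-c['t'])@c['R']; W[z<=0]=np.nan
    return W
def proj(c,X):
    p=c['R']@np.asarray(X,float)+c['t'];return p[:2]/p[2]*f(c)+[c['cx'],c['cy']]
def save(n,img): cv2.imwrite('pics/'+n,cv2.cvtColor(img,cv2.COLOR_RGB2BGR))
E
python3 - <<'E'
from h import *
s=sense();print(s, r.tip_reach)
for n in ['scene','side','wrist']:
    c=optics.grab_frame(n);save(n+'0.png',c['img']);print(n,f(c),c['cx'],c['cy'],-c['R'].T@c['t'])
    np.savez(''+n+'0.npz',**c)
for n in ['scene','side']:
  for t in ['board','fence_face','red_mark','blue_mark','cheese','cheese_cut_end','cheese_far_side','offcut_left','offcut_right','honey_jar']:
    print(n,t,[(np.round(d['point']),round(d['confidence'],2)) for d in nets.tip_of(t,n)][:3])
E
```

```text
{'clock': 0.0, 'qpos': array([-1.18337869e+00,  3.53664015e-01,  1.63415422e+00, -9.20022531e-07,
        1.15518603e+00, -2.36182318e-03]), 'qvel': array([ 8.46402005e-04,  9.60833641e-05,  2.42060331e-04, -1.61389628e-04,
       -6.66801606e-04,  3.44442451e-04]), 'joint_efforts': array([-6.47134984e-04, -6.05268717e+01, -3.42073059e+01,  8.74392049e-05,
        9.50434740e-03,  3.29758983e-06]), 'eef_pos': array([ 237.34081854, -577.69185287,  252.54315127]), 'tcp_rot': array([-3.14018105e+00, -2.49279479e-06,  3.89779827e-01]), 'contact_force': array([0.25443159, 0.64806806, 0.04652371]), 'wrist_torque': array([ 0.00590588,  0.02169756, -0.00832796]), 'opening': 0.9977663468120901} 22.0
scene 399.2389992115023 278.1223861376379 208.3781176240331 [ 872.80583243  496.19342676 1136.51492305]
side 532.473712711978 277.7310901063296 214.18938332525858 [ 619.99048433 1345.43101616 1070.34637277]
wrist 328.71857213815946 277.7849314995093 208.83785670466207 [ 314.30946387 -545.91480335  374.21977891]
scene board [(array([539.,  15.,  -1.]), 0.78)]
scene fence_face [(array([656.,  28.,  
[... 918 characters left out ...]
 (array([539.,  17.,  -1.]), 0.28)]
side blue_mark [(array([646., 152.,  48.]), 0.65), (array([568.,  16.,  48.]), 0.38)]
side cheese [(array([525.,   8.,  17.]), 0.82), (array([316., 482.,  -3.]), 0.79), (array([ 344., -349.,   -2.]), 0.75)]
side cheese_cut_end [(array([318., 541.,  30.]), 0.87), (array([505.,  72.,  43.]), 0.84), (array([ 299., -395.,   29.]), 0.81)]
side cheese_far_side [(array([ 307., -313.,   30.]), 0.87), (array([570.,  16.,  44.]), 0.75), (array([126., 312.,  28.]), 0.72)]
side offcut_left [(array([438., 169.,  21.]), 0.61)]
side offcut_right [(array([ 459., -164.,   20.]), 0.63), (array([440., 167.,  19.]), 0.63)]
side honey_jar [(array([ 544., -310.,   -2.]), 0.89)]
```

View pics/scene0.png

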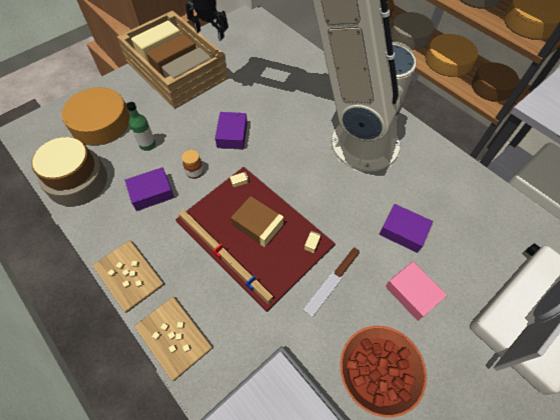

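View pics/side0.png

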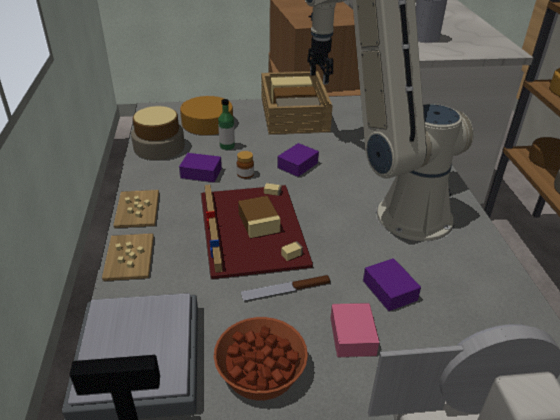

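The real cheese is the brown block with the pale end on the board, at scene (258,220). The look-alikes are purple at (149,188), (231,129) and (407,228), and pink at (417,290). The red pointer is at (219,252) and the blue at (250,283). Next I'll check a close crop and measure.

```bash
python3 - <<'E'
from h import *
for n,(a,b,c_,d) in {'scene':(160,310,170,340),'side':(175,280,190,320)}.items():
    c=dict(np.load(n+'0.npz'));im=c['img'][a:b,c_:d]
    save(n+'crop.png',cv2.resize(im,None,fx=4.4,fy=4,interpolation=cv2.INTER_CUBIC) if 0 else cv2.resize(im,None,fx=4,fy=4,interpolation=cv2.INTER_CUBIC))
    W=cloud(c); hsv=cv2.cvtColor(c['img'],cv2.COLOR_RGB2HSV)
    inb=(abs(W[...,0]-560)<180)&(abs(W[...,1]-20)<260)
    # board edges
    bt=inb&(abs(W[...,2]-18)<5); print(n,'boardz',np.nanmedian(W[bt][:,2]),bt.sum())
    hull=cv2.minAreaRect(W[bt][:,:2].astype(np.float32)); print('board rect',hull)
    # fence top
    ft=inb&(abs(W[...,2]-53)<4)&(W[...,0]>620); P=W[ft]; print('fence',P.mean(0),ft.sum(),cv2.minAreaRect(P[:,:2].astype(np.float32)))
    # cheese top
    ct=inb&(abs(W[...,2]-73)<5)&(W[...,0]<615); P=W[ct]; print('cheese',P.mean(0),ct.sum(),cv2.minAreaRect(P[:,:2].astype(np.float32)))
    for nm,lo in (('red',((hsv[...,0]<5)|(hsv[...,0]>175))&(hsv[...,1]>200)&(hsv[...,2]>100)),('blue',(abs(hsv[...,0].astype(int)-113)<12)&(hsv[...,1]>150))):
        m=lo&inb&(W[...,0]>620)&(W[...,2]>40); P=W[m]; print(nm,m.sum(),np.round(P,0).tolist()[:40])
E
```

```text
scene boardz 17.053286744277088 7952
board rect ((536.7131958007812, 49.39772033691406), (299.95928955078125, 480.0722961425781), 3.9691500663757324)
fence [663.72310372  38.65186868  52.19782204] 739 ((666.821044921875, 28.535598754882812), (26.88748550415039, 400.10345458984375), 3.8897125720977783)
cheese [518.76555852  14.77154861  71.88246603] 1166 ((517.7958984375, 12.608474731445312), (99.88999938964844, 130.80038452148438), 12.237771034240723)
red 31 [[659.0, 13.0, 75.0], [657.0, 16.0, 78.0], [662.0, 18.0, 79.0], [659.0, 19.0, 77.0], [667.0, 14.0, 74.0], [666.0, 18.0, 78.0], [663.0, 18.0, 75.0], [672.0, 17.0, 79.0], [670.0, 18.0, 77.0], [667.0, 18.0, 74.0], [676.0, 17.0, 77.0], [674.0, 20.0, 80.0], [680.0, 17.0, 76.0], [678.0, 19.0, 76.0], [680.0, 8.0, 54.0], [681.0, 17.0, 71.0], [681.0, 9.0, 51.0], [680.0, 13.0, 57.0], [681.0, 12.0, 49.0], [681.0, 20.0, 61.0], [678.0, 20.0, 57.0], [680.0, 17.0, 49.0], [679.0, 22.0, 55.0], [680.0, 21.0, 48.0], [678.0, 24.0, 51.0], [676.0, 27.0, 53.0], [681.0, 21.0, 43.0], [680.0, 27.0, 52.0], [678.0, 30.0, 53.0], [679.0, 30.0, 47.0], [680.0, 
[... 1719 characters left out ...]
3.0, 152.0, 74.0], [660.0, 158.0, 79.0], [658.0, 157.0, 77.0], [655.0, 158.0, 78.0], [652.0, 156.0, 76.0], [649.0, 153.0, 73.0], [672.0, 158.0, 75.0], [669.0, 157.0, 75.0], [666.0, 157.0, 74.0], [663.0, 156.0, 73.0], [661.0, 158.0, 75.0], [658.0, 156.0, 73.0], [655.0, 157.0, 74.0], [652.0, 156.0, 72.0], [649.0, 154.0, 71.0], [670.0, 154.0, 68.0], [667.0, 155.0, 69.0], [664.0, 154.0, 68.0], [661.0, 158.0, 71.0], [658.0, 157.0, 70.0], [655.0, 151.0, 64.0], [652.0, 155.0, 68.0], [649.0, 155.0, 67.0], [670.0, 157.0, 67.0], [667.0, 159.0, 69.0], [664.0, 155.0, 64.0], [661.0, 156.0, 65.0], [658.0, 160.0, 68.0], [655.0, 152.0, 61.0], [652.0, 157.0, 65.0], [650.0, 155.0, 63.0], [670.0, 154.0, 60.0]]
```

View pics/scenecrop.png

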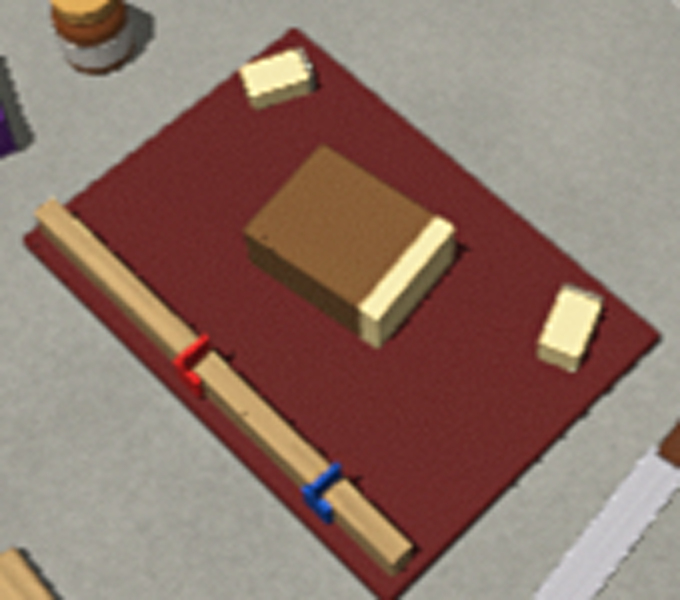

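View pics/sidecrop.png

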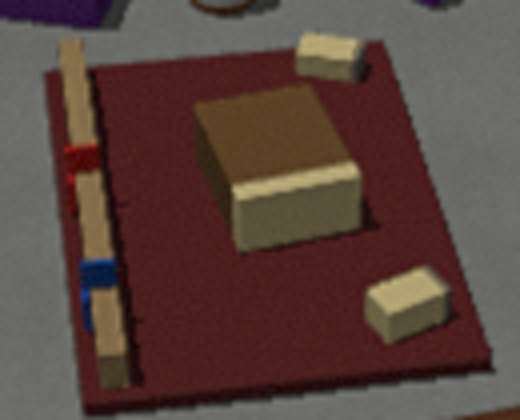

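```bash
cat >> h.py <<'E'
TH=0.0693
EX=np.array([np.cos(TH),np.sin(TH)]);EY=np.array([-np.sin(TH),np.cos(TH)])
def b(P): P=np.asarray(P);return np.stack([P[...,0]*EX[0]+P[...,1]*EX[1],P[...,0]*EY[0]+P[...,1]*EY[1]],-1)
def meas(c,verbose=True):
    W=cloud(c); hsv=cv2.cvtColor(c['img'],cv2.COLOR_RGB2HSV).astype(int); B=b(W)
    inb=(abs(W[...,0]-560)<180)&(abs(W[...,1]-20)<260)
    out={}
    ft=inb&(abs(W[...,2]-53)<3)&(B[...,0]>640)&(B[...,0]<690)
    if ft.sum()>20:
        P=B[ft]; m=np.median(P[:,0]); nb=[]
        for y0 in np.arange(-180,180,20):
            q=P[(P[:,1]>y0)&(P[:,1]<y0+20),0]
            if len(q)>4: nb.append(q.min())
        out['fence_near']=np.round(nb,1); out['fence_y']=(P[:,1].min(),P[:,1].max())
    red=((hsv[...,0]<5)|(hsv[...,0]>175))&(hsv[...,1]>190)&(hsv[...,2]>90)
    m=red&inb&(W[...,2]>66)&(B[...,0]>640); 
    if m.any(): out['red']=(m.sum(),np.median(B[m],0),B[m].min(0),B[m].max(0))
    z=W[...,2]; ct=inb&(abs(z-73)<4.5)&(B[...,0]<653)
    hull=cv2.minAreaRect(B[ct].astype(np.float32)); out['cheese']=(ct.sum(),hull)
    if verbose:
        for k,v in out.items(): print(k,v)
    return out
E
python3 - <<'E'
from h import *
for n in ['scene','side','wrist']:
    c=dict(np.load(n+'0.npz'));print(n)
    if n!='wrist': meas(c)
    print(c['R'])
    if n!='wrist':
      for t in ['offcut_right','offcut_left','cheese_knife','oil_bottle']:
        pass
print(b(np.array([[656,16],[460,-161],[437,169],[656,13.]])))
E
```

```text
scene
fence_near [655.5 655.7 655.9 654.4 654.1 654.7 654.7 655.7 655.5 655.5 655.8 653.9
 654.3 654.4 656.7 655.  655.6 655.8]
fence_y (np.float64(-217.13000711439832), np.float64(181.59683972653642))
red (np.int64(19), array([669.28186839, -28.53291608]), array([656.9656656 , -32.77229687]), array([680.35866174, -26.83595379]))
cheese (np.int64(1135), ((517.4261474609375, -23.276336669921875), (99.8900375366211, 130.8003692626953), 8.267181396484375))
[[-0.7510281   0.66017723  0.01108229]
 [ 0.56444073  0.65064452 -0.5080043 ]
 [-0.3425835  -0.37527021 -0.86128324]]
side
fence_near [658.2 659.5 658.1 658.8 660.  658.6 659.  658.  658.8 657.6 659.2 658.
 659.1 657.3 658.  658.3]
fence_y (np.float64(-218.9346841631226), np.float64(183.9558979914412))
red (np.int64(7), array([673.16240226, -30.80237703]), array([660.80825751, -35.34662389]), array([682.43457438, -29.54863248]))
cheese (np.int64(757), ((521.1495361328125, -22.350807189941406), (100.924560546875, 140.7804718017578), 8.951284408569336))
[[-0.99396208  0.10874941  0.01459291]
 [ 0.05419278  0.60219983 -0.79650392]
 [-0.09540718 -0.79090387 -0.60445723]]
wrist
[[ 3.79913292e-01 -9.25021762e-01 -7.93973371e-04]
 [-8.76177410e-01 -3.60127516e-01  3.20345623e-01]
 [-2.96612604e-01 -1.21007899e-01 -9.47300402e-01]]
[[ 655.53332631  -29.46282578]
 [ 447.74749761 -192.46604475]
 [ 447.65340385  138.33448601]
 [ 655.32559267  -32.45562492]]
```

```bash
cat >> h.py <<'E'
from scipy.spatial.transform import Rotation as Ro
def go(bx,by,z,yawrel):
    """normalised row to reach board-axes pose; yawrel = tool yaw relative to the board"""
    s=sense(); T=Ro.from_euler('xyz',s['tcp_rot']); p=s['eef_pos']
    w=bx*EX+by*EY; d=T.inv().apply(np.array([w[0],w[1],z])-p)
    G=Ro.from_euler('xyz',[np.pi,0,yawrel+TH]); rv=(T.inv()*G).as_rotvec()
    return np.round(d/400,4),np.round(rv/np.radians(60),4)
def st():
    s=sense(); T=s['tcp_rot']; print('clk',round(s['clock'],2),'b',np.round(b(s['eef_pos'][:2]),1),'z',round(s['eef_pos'][2],1),'yawrel',round(T[2]-TH,4),'F',np.round(s['contact_force'],1),'op',round(s['opening'],3),'tip',r.tip_reach,'q',np.round(s['qpos'],2))
E
python3 - <<'E'
from h import *
st();print(go(519,82,253,np.pi/2))
print(go(300,-300,270,np.pi/4))
E
```

```text
clk 1.15 b [ 196.9 -593.2] z 253.3 yawrel 0.3205 F [ 0.  -0.2 -0.9] op 1.002 tip 22.0 q [-1.18  0.35  1.63  0.    1.16 -0.  ]
(array([ 1.2960e+00, -1.3484e+00,  7.0000e-04]), array([ 0.   ,  0.   , -1.194]))
(array([ 0.4755, -0.6145, -0.0418]), array([ 0.   , -0.   , -0.444]))
```

{"op": "carry_out", "data": {"increments": [[[0.47, -0.61, -0.04, 0, 0, -0.444], [0.47, -0.61, -0.04, 0, 0, -0.444], [0.47, -0.61, -0.04, 0, 0, -0.444], [0.47, -0.61, -0.04, 0, 0, -0.444], [0.47, -0.61, -0.04, 0, 0, -0.444]]], "hand": 0.35}}

```text
clock: 1.57
eef_pos: [292.3, -375.7, 264.1]
tcp_rot: [3.141, -0.0, 0.86]
contact_force: [2.0, -0.1, 0.6]
opening: 0.646
```

{"op": "carry_out", "data": {"increments": [[[0, 0, 0, 0, 0, 0]]]}}

```text
clock: 1.65
eef_pos: [292.8, -371.6, 264.2]
tcp_rot: [-3.14, -0.002, 0.857]
contact_force: [-1.3, 0.1, -0.2]
opening: 0.646
```

```bash
python3 - <<'E'
from h import *
st();print(go(519,82,253,np.pi/2))
E
```

```text
clk 1.65 b [ 266.4 -391. ] z 264.2 yawrel 0.788 F [-1.3  0.1 -0.2] op 0.646 tip 22.0 q [-0.91  0.1   1.93  0.    1.11 -0.2 ]
(array([ 1.2836, -0.3861,  0.0317]), array([-0.001 , -0.0029, -0.7475]))
```

{"op": "carry_out", "data": {"increments": [[[0.5, -0.15, 0.01, 0, 0, -0.36], [0.98, -0.29, 0.02, 0, 0, -0.74], [0.98, -0.29, 0.02, 0, 0, -0.74], [0.98, -0.29, 0.02, 0, 0, -0.74], [0.98, -0.29, 0.02, 0, 0, -0.74]]]}}

```text
clock: 2.07
eef_pos: [379.2, -186.3, 260.3]
tcp_rot: [3.141, 0.0, 1.485]
contact_force: [1.8, -0.8, -0.4]
opening: 0.654
```

```bash
python3 - <<'E'
from h import *
st();print(go(519,82,200,np.pi/2))
E
```

```text
clk 2.07 b [ 365.4 -212.1] z 260.3 yawrel 1.4158 F [ 1.8 -0.8 -0.4] op 0.654 tip 22.0 q [-0.46  0.02  2.03  0.    1.09 -0.37]
(array([0.7857, 0.2658, 0.1508]), array([ 0.0008,  0.0004, -0.1481]))
```

{"op": "carry_out", "data": {"increments": [[[0.78, 0.26, 0.05, 0, 0, -0.148], [0.78, 0.26, 0.05, 0, 0, -0.148], [0.78, 0.26, 0.05, 0, 0, -0.148], [0.78, 0.26, 0.05, 0, 0, -0.148], [0.78, 0.26, 0.05, 0, 0, -0.148]]]}}

```text
clock: 2.48
eef_pos: [462.7, 4.7, 247.6]
tcp_rot: [3.141, 0.0, 1.635]
contact_force: [1.4, -1.8, -0.9]
opening: 0.65
```

```bash
python3 - <<'E'
from h import *
st();print(go(519,82,200,np.pi/2))
E
```

```text
clk 2.48 b [461.9 -27.3] z 247.6 yawrel 1.5655 F [ 1.4 -1.8 -0.9] op 0.65 tip 22.0 q [ 0.01  0.1   1.97 -0.    1.06 -0.06]
(array([0.2741, 0.1411, 0.119 ]), array([ 0.0008,  0.0001, -0.005 ]))
```

{"op": "carry_out", "data": {"increments": [[[0.274, 0.141, 0.0, 0, 0, -0.005], [0.274, 0.141, 0.0, 0, 0, -0.005], [0.274, 0.141, 0.0, 0, 0, -0.005], [0.274, 0.141, 0, 0, 0, -0.005], [0.274, 0.141, 0, 0, 0, -0.005]]]}}

```text
clock: 2.9
eef_pos: [512.0, 117.4, 247.2]
tcp_rot: [-3.142, -0.0, 1.643]
contact_force: [0.2, -0.0, -0.5]
opening: 0.649
```

```bash
python3 - <<'E'
from h import *
c=optics.grab_frame('wrist');save('wrist1.png',c['img']);
try: meas(c)
except Exception as e: print(e)
st();print(go(519,82,58,np.pi/2))
E
```

```text
fence_near [665.6 667.5 656.  655.4 655.7 655.6 655.5 655.5 655.6 655.2 655.3 655.4
 655.2 655.1 655.1]
fence_y (np.float64(-219.63656178300346), np.float64(180.12626310423693))
red (np.int64(176), array([668.23250568, -29.44683038]), array([655.98772021, -31.71157814]), array([680.23049052, -27.81375716]))
cheese (np.int64(10417), ((518.71630859375, -25.49994659423828), (100.26673126220703, 129.8900604248047), 8.56017017364502))
clk 2.95 b [518.1  80.4] z 247.1 yawrel 1.5725 F [-0.4 -0.   0.1] op 0.655 tip 22.0 q [ 0.22  0.2   1.85 -0.    1.09  0.15]
(array([0.0041, 0.0026, 0.4727]), array([-0.0007,  0.0004,  0.0017]))
```

View pics/wrist1.png

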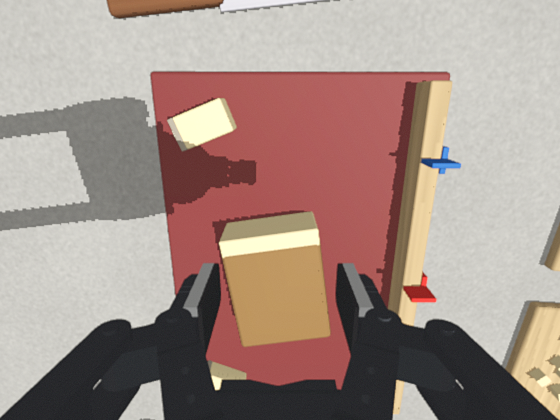

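The wrist picture shows the cheese at (273,285) with its pale end facing up the picture, the red pointer at (420,293) and the blue at (440,160). The measured sizes match: 100 x 130, fence at 655.4, red at y=-29.6. I'll descend to the left of the cut end.

{"op": "carry_out", "data": {"increments": [[[0.004, 0.003, 0.1, 0, 0, 0], [0.004, 0.003, 0.2, 0, 0, 0], [0.004, 0.003, 0.3, 0, 0, 0], [0.004, 0.003, 0.4, 0, 0, 0], [0.004, 0.003, 0.473, 0, 0, 0]]]}}

```text
clock: 3.37
eef_pos: [510.9, 115.4, 55.7]
tcp_rot: [-3.139, 0.001, 1.638]
contact_force: [-0.2, 0.8, -1.2]
opening: 0.653
```

{"op": "carry_out", "data": {"increments": [[[0, 0, 0, 0, 0, 0], [-0.01, 0, 0, 0, 0, 0]]]}}

```text
clock: 3.53
eef_pos: [511.7, 112.2, 57.6]
tcp_rot: [-3.138, 0.0, 1.639]
contact_force: [0.0, -0.1, 0.1]
opening: 0.651
```

```bash
python3 - <<'E'
from h import *
c=optics.grab_frame('side');save('side1.png',cv2.resize(c['img'][150:290,180:340],None,fx=4,fy=4));
st()
E
```

```text
clk 3.58 b [519.6  76.1] z 59.1 yawrel 1.5699 F [ 0.8 -1.   0.3] op 0.652 tip 22.0 q [ 0.21  0.47  1.99 -0.    0.68  0.14]
```

View pics/side1.png

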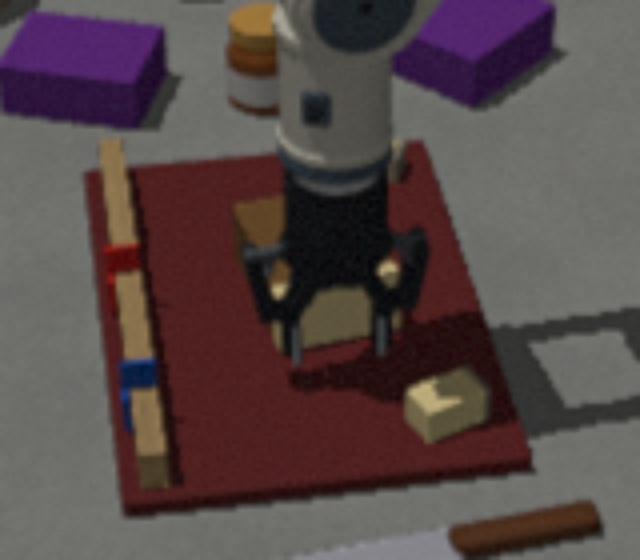

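{"op": "carry_out", "data": {"increments": [[[-0.03, 0, 0.025, 0, 0, 0], [-0.05, 0, 0.025, 0, 0, 0], [-0.065, 0, 0.025, 0, 0, 0], [-0.08, 0, 0.025, 0, 0, 0], [-0.095, 0, 0.025, 0, 0, 0]]]}}

```text
clock: 4.0
eef_pos: [516.4, 74.8, 49.1]
tcp_rot: [3.14, -0.0, 1.64]
contact_force: [1.0, 5.0, -0.3]
opening: 0.647
```

{"op": "carry_out", "data": {"increments": [[[-0.015, 0, 0, 0, 0, 0], [-0.03, 0, 0, 0, 0, 0], [-0.045, 0, 0, 0, 0, 0], [-0.06, 0, 0, 0, 0, 0], [-0.075, 0, 0, 0, 0, 0]]]}}

```text
clock: 4.42
eef_pos: [517.8, 45.4, 48.8]
tcp_rot: [3.141, -0.001, 1.639]
contact_force: [-1.2, 7.8, 4.8]
opening: 0.653
```

```bash
python3 - <<'E'
from h import *
c=optics.grab_frame('wrist');save('wrist2.png',c['img']);
st()
try: meas(c)
except Exception as e: print(e)
E
```

```text
clk 4.47 b [519.7   8.5] z 48.7 yawrel 1.5703 F [0.7 1.5 3.3] op 0.648 tip 22.0 q [0.08 0.48 2.   0.   0.66 0.01]
fence_near [654.4]
fence_y (np.float64(-55.19236169902765), np.float64(-44.410899498770725))
cheese (np.int64(5838), ((520.3652954101562, 2.7339248657226562), (116.80220794677734, 51.44539260864258), 6.7610578536987305))
```

View pics/wrist2.png

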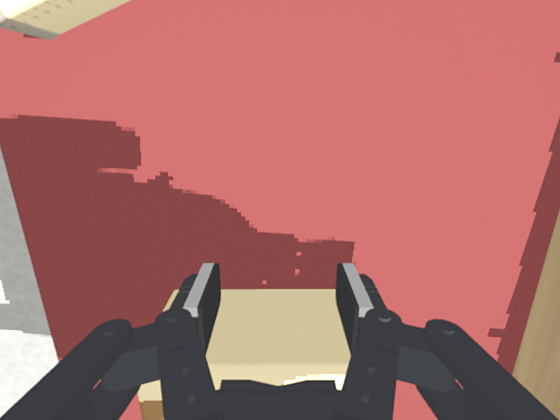

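{"op": "carry_out", "data": {"increments": [[[-0.013, 0, 0, 0, 0, 0], [-0.026, 0, 0, 0, 0, 0], [-0.038, 0, 0, 0, 0, 0], [-0.048, 0, 0, 0, 0, 0], [-0.053, 0, 0, 0, 0, 0]]]}}

```text
clock: 4.88
eef_pos: [519.2, 24.3, 48.7]
tcp_rot: [3.141, -0.001, 1.639]
contact_force: [-0.6, 7.2, 5.7]
opening: 0.649
```

{"op": "carry_out", "data": {"increments": [[[0.02, 0, 0, 0, 0, 0], [0.08, 0, 0, 0, 0, 0], [0.1, 0, -0.1, 0, 0, 0], [0.1, 0, -0.2, 0, 0, 0], [0.1, 0, -0.3, 0, 0, 0]]]}}

```text
clock: 5.3
eef_pos: [514.9, 64.7, 168.7]
tcp_rot: [-3.138, 0.001, 1.641]
contact_force: [1.6, -0.4, -0.7]
opening: 0.651
```

{"op": "carry_out", "data": {"increments": [[[0, 0, -0.1, 0, 0, 0], [0, 0, -0.15, 0, 0, 0.1], [0, 0, -0.15, 0, 0, 0.2]]]}}

```text
clock: 5.55
eef_pos: [518.5, 64.5, 233.4]
tcp_rot: [3.134, -0.002, 1.426]
contact_force: [1.1, -0.1, -0.3]
opening: 0.65
```

```bash
python3 - <<'E'
from h import *
c=optics.grab_frame('wrist');save('wrist3.png',c['img']);
st()
try: meas(c)
except Exception as e: print(e)
print(go(420,-93,200,np.pi/2),go(420,-93,200,0))
E
```

```text
clk 5.6 b [520.6  28.4] z 231.0 yawrel 1.3489 F [-0.2 -0.1  0.7] op 0.649 tip 22.0 q [ 0.12  0.21  1.88 -0.    1.04  0.27]
fence_near [656.2 655.9 655.9 655.8 655.5 655.8 655.3 655.6 655.5 655.6 655.3 655.5
 655.5 655.4 655.6 655.3]
fence_y (np.float64(-155.92964067096537), np.float64(161.0555455679577))
red (np.int64(184), array([666.36500844, -29.42763552]), array([656.29216223, -32.96113964]), array([679.66747646, -28.42483631]))
cheese (np.int64(10488), ((514.231689453125, -87.44390106201172), (130.42355346679688, 100.11979675292969), 89.91800689697266))
(array([-0.3514, -0.179 ,  0.0764]), array([ 0.0046, -0.0003, -0.2119])) (array([-0.3514, -0.179 ,  0.0764]), array([ 0.0033, -0.0037,  1.2881]))
```

View pics/wrist3.png

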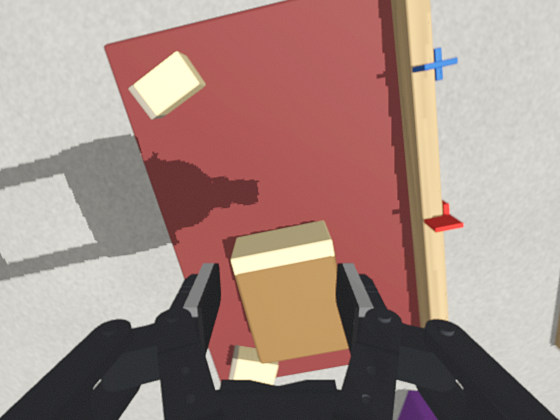

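{"op": "carry_out", "data": {"increments": [[[-0.1, -0.05, 0, 0, 0, 0.12], [-0.2, -0.1, 0, 0, 0, 0.24], [-0.3, -0.15, 0, 0, 0, 0.36], [-0.34, -0.17, 0, 0, 0, 0.48], [-0.34, -0.17, 0, 0, 0, 0.6]]]}}

```text
clock: 6.02
eef_pos: [425.8, -63.6, 227.0]
tcp_rot: [-3.139, 0.004, 0.8]
contact_force: [0.9, 0.2, 0.4]
opening: 0.647
```

{"op": "carry_out", "data": {"increments": [[[0, 0, 0, 0, 0, 0.12], [0, 0, 0, 0, 0, 0.24], [0, 0, 0, 0, 0, 0.36], [0, 0, 0, 0, 0, 0.48], [0, 0, 0, 0, 0, 0.6]]]}}

```text
clock: 6.43
eef_pos: [428.9, -61.0, 227.2]
tcp_rot: [-3.141, 0.002, 0.177]
contact_force: [-0.3, -0.5, 0.3]
opening: 0.654
```

```bash
python3 - <<'E'
from h import *
st()
print(go(430,-87.5,200,0))
E
```

```text
clk 6.43 b [423.7 -90.5] z 227.2 yawrel 0.1075 F [-0.3 -0.5  0.3] op 0.654 tip 22.0 q [-0.14  0.08  2.05 -0.    1.01  1.25]
(array([ 0.0167, -0.0058,  0.0681]), array([-0.0002,  0.0022,  0.1027]))
```

{"op": "carry_out", "data": {"increments": [[[0.016, -0.006, 0.05, 0, 0, 0.07], [0.016, -0.006, 0.06, 0, 0, 0.07], [0.016, -0.006, 0.06, 0, 0, 0.07]]]}}

```text
clock: 6.68
eef_pos: [434.1, -57.2, 202.4]
tcp_rot: [-3.141, 0.004, 0.112]
contact_force: [0.0, 0.9, -0.1]
opening: 0.652
```

```bash
python3 - <<'E'
from h import *
st()
print(go(430,-87.5,50,0))
E
```

```text
clk 6.68 b [429.1 -87.2] z 202.4 yawrel 0.0425 F [ 0.   0.9 -0.1] op 0.652 tip 22.0 q [-0.13  0.12  2.07 -0.    0.96  1.32]
(array([0.0039, 0.0013, 0.3811]), array([-0.0007,  0.0043,  0.0406]))
```

{"op": "carry_out", "data": {"increments": [[[0.003, 0, 0.1, 0, 0, 0.04], [0.003, 0, 0.2, 0, 0, 0.04], [0.003, 0, 0.3, 0, 0, 0.04], [0.003, 0, 0.38, 0, 0, 0.04], [0.003, 0, 0.38, 0, 0, 0.04]]]}}

```text
clock: 7.1
eef_pos: [432.8, -56.9, 47.6]
tcp_rot: [-3.14, 0.01, 0.069]
contact_force: [-0.3, -0.3, 0.2]
opening: 0.648
```

```bash
python3 - <<'E'
from h import *
c=optics.grab_frame('wrist');save('wrist4.png',c['img']);st()
print(go(430,-87.5,50,0))
E
```

```text
clk 7.15 b [429.3 -87. ] z 50.2 yawrel -0.0009 F [0.3 0.2 0.4] op 0.655 tip 22.0 q [-0.13  0.4   2.17 -0.    0.58  1.37]
(array([0.0018, 0.0012, 0.0005]), array([-0.0013,  0.0069, -0.0009]))
```

View pics/wrist4.png

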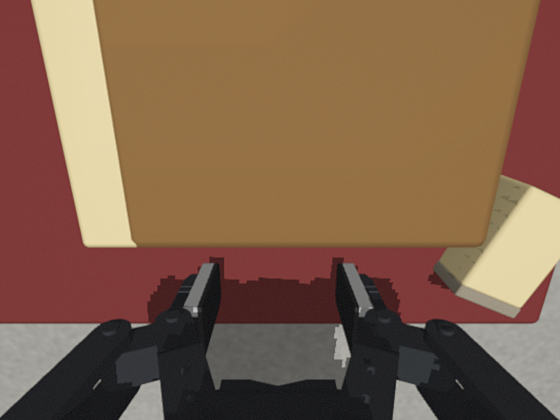

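{"op": "carry_out", "data": {"increments": [[[0.03, 0, 0, 0, 0, 0], [0.05, 0, 0, 0, 0, 0], [0.065, 0, 0, 0, 0, 0], [0.08, 0, 0, 0, 0, 0], [0.095, 0, 0, 0, 0, 0]]]}}

```text
clock: 7.57
eef_pos: [474.9, -54.8, 53.8]
tcp_rot: [3.142, 0.001, 0.066]
contact_force: [-7.3, -0.7, 5.1]
opening: 0.65
```

{"op": "carry_out", "data": {"increments": [[[0.015, 0, 0, 0, 0, 0], [0.03, 0, 0, 0, 0, 0], [0.045, 0, 0, 0, 0, 0], [0.06, 0, 0, 0, 0, 0], [0.075, 0, 0, 0, 0, 0]]]}}

```text
clock: 7.98
eef_pos: [505.1, -52.9, 53.8]
tcp_rot: [3.141, 0.0, 0.066]
contact_force: [-5.7, -0.3, 2.6]
opening: 0.653
```

{"op": "carry_out", "data": {"increments": [[[0.015, 0, 0, 0, 0, 0], [0.03, 0, 0, 0, 0, 0], [0.045, 0, 0, 0, 0, 0], [0.06, 0, 0, 0, 0, 0], [0.075, 0, 0, 0, 0, 0]]]}}

```text
clock: 8.4
eef_pos: [534.9, -50.9, 53.8]
tcp_rot: [3.142, 0.001, 0.066]
contact_force: [-7.1, -0.4, 5.7]
opening: 0.652
```

```bash
python3 - <<'E'
from h import *
c=optics.grab_frame('scene');save('scene5.png',cv2.resize(c['img'][150:310,160:340],None,fx=4,fy=4));st()
meas(c)
E
```

```text
clk 8.45 b [531.8 -87.9] z 53.9 yawrel -0.0033 F [-1.5  0.2 -1.6] op 0.644 tip 22.0 q [-0.1   0.5   1.96 -0.    0.69  1.41]
fence_near [655.5 656.5 656.  654.7 654.8 654.9 655.1 655.3 655.2 655.5 655.8 653.9
 654.3 654.3 655.1 655.2 655.4 655.6]
fence_y (np.float64(-215.17660490572598), np.float64(182.64788056844503))
red (np.int64(20), array([669.69440963, -28.97782216]), array([656.39626095, -31.44101813]), array([680.25446571, -26.35824579]))
cheese (np.int64(1136), ((585.8189697265625, -84.71762084960938), (131.73098754882812, 108.33177185058594), 89.09772491455078))
```

View pics/scene5.png

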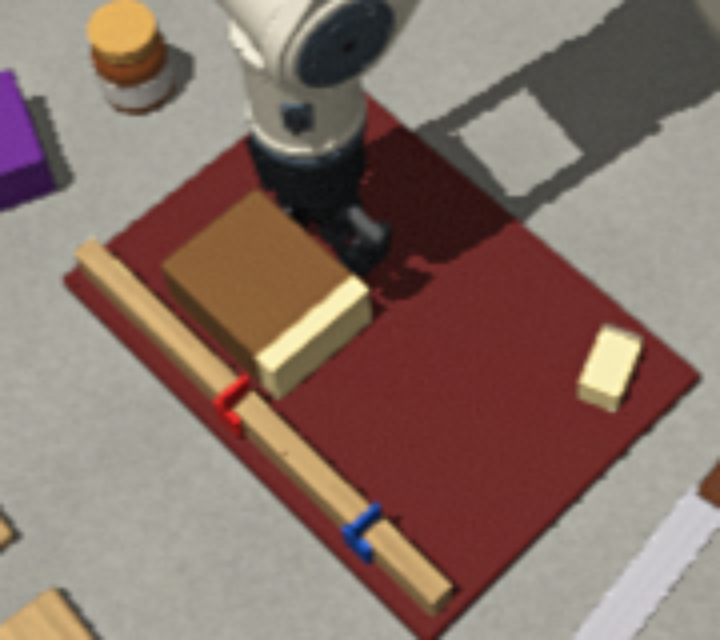

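{"op": "carry_out", "data": {"increments": [[[0.006, 0, 0, 0, 0, 0], [0.012, 0, 0, 0, 0, 0], [0.018, 0, 0, 0, 0, 0], [0.022, 0, 0, 0, 0, 0], [0.026, 0, 0, 0, 0, 0]]]}}

```text
clock: 8.87
eef_pos: [544.7, -50.2, 53.4]
tcp_rot: [-3.142, 0.001, 0.066]
contact_force: [-7.3, -0.8, 5.4]
opening: 0.654
```

{"op": "carry_out", "data": {"increments": [[[0.003, 0, 0, 0, 0, 0], [0.006, 0, 0, 0, 0, 0]]]}}

```text
clock: 9.03
eef_pos: [547.0, -50.1, 53.4]
tcp_rot: [3.142, 0.001, 0.066]
contact_force: [-7.0, -0.6, 4.8]
opening: 0.648
```

```bash
python3 - <<'E'
from h import *
st()
E
```

```text
clk 9.03 b [542.3 -87.9] z 53.4 yawrel -0.0035 F [-7.  -0.6  4.8] op 0.648 tip 22.0 q [-0.09  0.51  1.93 -0.    0.7   1.41]
```

{"op": "carry_out", "data": {"increments": [[[0.003, 0, 0, 0, 0, 0], [0.006, 0, 0, 0, 0, 0]]]}}

```text
clock: 9.2
eef_pos: [549.4, -49.9, 53.4]
tcp_rot: [3.142, 0.001, 0.066]
contact_force: [-8.2, -1.7, 5.7]
opening: 0.65
```

{"op": "carry_out", "data": {"increments": [[[0.003, 0, 0, 0, 0, 0], [0.006, 0, 0, 0, 0, 0]]]}}

```text
clock: 9.37
eef_pos: [549.4, -49.9, 53.0]
tcp_rot: [-3.141, 0.006, 0.066]
contact_force: [-18.7, -2.0, 12.7]
opening: 0.648
```

{"op": "carry_out", "data": {"increments": [[[0.001, 0, 0, 0, 0, 0.003], [0.001, 0, 0, 0, 0, 0.003]]]}}

```text
clock: 9.53
eef_pos: [549.4, -49.8, 53.0]
tcp_rot: [-3.141, 0.007, 0.064]
contact_force: [-16.6, -2.9, 10.9]
opening: 0.648
```

{"op": "carry_out", "data": {"increments": [[[-0.02, 0, 0, 0, 0, 0], [-0.08, 0, 0, 0, 0, 0], [-0.1, 0, -0.1, 0, 0, 0], [-0.1, 0, -0.2, 0, 0, 0], [-0.1, 0, -0.3, 0, 0, 0]]]}}

```text
clock: 9.95
eef_pos: [512.6, -52.3, 174.5]
tcp_rot: [3.141, -0.001, 0.062]
contact_force: [0.4, -0.2, 0.1]
opening: 0.652
```

{"op": "carry_out", "data": {"increments": [[[0, 0, -0.1, 0, 0, 0], [0, 0, -0.15, 0, 0, -0.05], [0, 0, -0.15, 0, 0, -0.05]]]}}

```text
clock: 10.2
eef_pos: [516.6, -52.6, 239.0]
tcp_rot: [3.139, -0.012, 0.118]
contact_force: [1.1, -0.2, -0.1]
opening: 0.648
```

```bash
python3 - <<'E'
from h import *
c=optics.grab_frame('wrist');save('wrist6.png',c['img']);st()
meas(c)
print(go(603,0,235,np.pi/2))
E
```

```text
clk 10.25 b [510.4 -88. ] z 236.2 yawrel 0.0459 F [ 0.  -0.2 -0.5] op 0.651 tip 22.0 q [-0.1   0.2   1.88  0.    1.05  1.35]
fence_near [656.6 656.8 659.7 659.7 659.9 660.  659.8 657.9 656.3 656.3 656.2 656.4
 656.2 656.2 656.2 656.3 656.2]
fence_y (np.float64(-219.4767634464834), np.float64(148.27639260293242))
red (np.int64(44), array([659.25833466, -34.41132303]), array([656.91751974, -34.74469052]), array([666.09845159, -30.96930509]))
cheese (np.int64(19468), ((604.6907958984375, -88.53872680664062), (130.35824584960938, 96.6089859008789), 89.9962158203125))
(array([ 0.2413, -0.2092,  0.0047]), array([ 0.0077, -0.0052, -1.4562]))
```

View pics/wrist6.png

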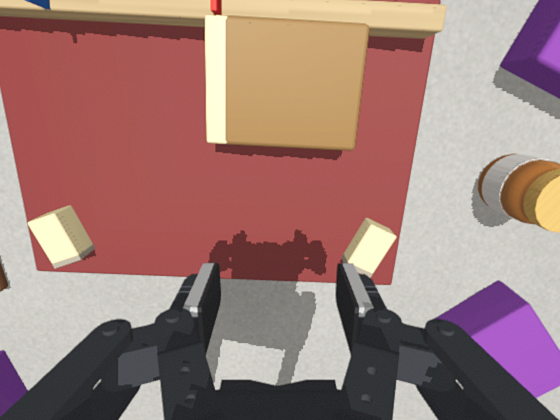

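Flush and square: the cheese yaw is 0.00 and its far side is at about 655. The cut end is at y≈-23.5, while red is at -29.6. It still has about 6 mm to go to the right, pushed on the cut end.

{"op": "carry_out", "data": {"increments": [[[0.06, -0.06, 0, 0, 0, -0.12], [0.12, -0.12, 0, 0, 0, -0.24], [0.18, -0.18, 0, 0, 0, -0.36], [0.23, -0.23, 0, 0, 0, -0.48], [0.23, -0.23, 0, 0, 0, -0.6]]], "hand": 0.7}}

```text
clock: 10.67
eef_pos: [596.5, 53.4, 231.4]
tcp_rot: [3.141, -0.003, 0.747]
contact_force: [-0.4, -0.7, -0.0]
opening: 0.299
```

{"op": "carry_out", "data": {"increments": [[[0, 0, 0, 0, 0, -0.12], [0, 0, 0, 0, 0, -0.24], [0, 0, 0, 0, 0, -0.36], [0, 0, 0, 0, 0, -0.48], [0, 0, 0, 0, 0, -0.6]]]}}

```text
clock: 11.08
eef_pos: [593.4, 49.8, 231.1]
tcp_rot: [-3.141, 0.0, 1.37]
contact_force: [-1.1, -0.1, -0.0]
opening: 0.3
```

{"op": "carry_out", "data": {"increments": [[[0, 0, 0, 0, 0, -0.12], [0, 0, 0, 0, 0, -0.22], [0, 0, 0, 0, 0, -0.22]]]}}

```text
clock: 11.33
eef_pos: [593.4, 49.7, 231.2]
tcp_rot: [-3.141, -0.0, 1.599]
contact_force: [0.0, 0.3, 1.0]
opening: 0.3
```

```bash
python3 - <<'E'
from h import *
c=optics.grab_frame('wrist');save('wrist7.png',c['img']);st()
meas(c)
print(go(600,12,53,np.pi/2))
E
```

```text
clk 11.38 b [595.4   8.4] z 231.3 yawrel 1.5234 F [ 0.1 -0.7  0.2] op 0.302 tip 22.0 q [0.08 0.33 1.72 0.   1.09 0.06]
fence_near [666.7 659.7 659.1 659.3 659.3 640.5 655.9 655.9 656.  655.8 655.8 655.7
 655.7 655.8 655.5 655.7]
fence_y (np.float64(-133.41724525024165), np.float64(162.30819227627688))
red (np.int64(158), array([668.86462284, -29.3828837 ]), array([656.98136009, -32.9730426 ]), array([680.62449086, -28.45906911]))
cheese (np.int64(8168), ((604.5773315429688, -88.10730743408203), (96.8454818725586, 130.51959228515625), 0.024973858147859573))
(array([0.0094, 0.0113, 0.4459]), array([-0.0006, -0.    , -0.0453]))
```

View pics/wrist7.png

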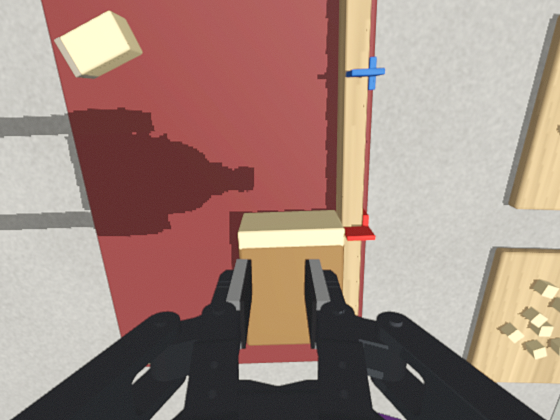

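{"op": "carry_out", "data": {"increments": [[[0.009, 0.011, 0.1, 0, 0, -0.045], [0.009, 0.011, 0.2, 0, 0, -0.045], [0.009, 0.011, 0.3, 0, 0, -0.045], [0.009, 0.011, 0.4, 0, 0, -0.045], [0.009, 0.011, 0.44, 0, 0, -0.045]]]}}

```text
clock: 11.8
eef_pos: [594.7, 53.1, 50.8]
tcp_rot: [-3.135, 0.0, 1.637]
contact_force: [-1.0, -0.5, 0.4]
opening: 0.298
```

{"op": "carry_out", "data": {"increments": [[[-0.02, 0, 0, 0, 0, 0], [-0.03, 0, 0, 0, 0, 0], [-0.04, 0, 0, 0, 0, 0]]]}}

```text
clock: 12.05
eef_pos: [600.2, 36.8, 57.4]
tcp_rot: [3.14, 0.0, 1.64]
contact_force: [-0.4, -0.7, 0.8]
opening: 0.298
```

```bash
python3 - <<'E'
from h import *
c=optics.grab_frame('wrist');save('wrist8.png',c['img']);st()
print(go(600,-19,53,np.pi/2))
E
```

```text
clk 12.1 b [601.7  -5.5] z 58.0 yawrel 1.5709 F [ 0.1 -0.6  0.7] op 0.297 tip 22.0 q [ 0.06  0.56  1.82 -0.    0.76 -0.01]
(array([-0.0338, -0.0043,  0.0124]), array([0.0029, 0.0003, 0.0001]))
```

View pics/wrist8.png

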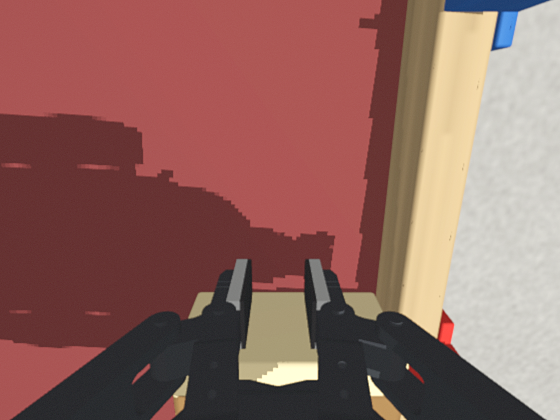

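{"op": "carry_out", "data": {"increments": [[[-0.01, 0, 0.01, 0, 0, 0], [-0.016, 0, 0.01, 0, 0, 0], [-0.022, 0, 0.01, 0, 0, 0], [-0.028, 0, 0.01, 0, 0, 0], [-0.032, 0, 0.01, 0, 0, 0]]]}}

```text
clock: 12.52
eef_pos: [600.4, 25.3, 53.1]
tcp_rot: [3.141, -0.001, 1.641]
contact_force: [-2.1, 8.2, 4.0]
opening: 0.298
```

{"op": "carry_out", "data": {"increments": [[[0, 0, 0, 0, 0, 0]]]}}

```text
clock: 12.6
eef_pos: [600.4, 25.1, 53.1]
tcp_rot: [3.14, -0.001, 1.641]
contact_force: [-2.0, 4.1, 3.7]
opening: 0.301
```

```bash
python3 - <<'E'
from h import *
st()
c=optics.grab_frame('scene');meas(c)
c=optics.grab_frame('side');save('side9.png',cv2.resize(c['img'][150:290,180:340],None,fx=4,fy=4))
E
```

```text
clk 12.6 b [600.7 -16.5] z 53.1 yawrel 1.572 F [-2.   4.1  3.7] op 0.301 tip 22.0 q [ 0.04  0.57  1.82  0.    0.75 -0.03]
fence_near [655.5 654.3 653.7 656.6 653.3 652.8 652.5 647.5 655.1 655.6 655.8 653.8
 654.1 654.6 654.7 655.2 655.1 655.5]
fence_y (np.float64(-216.73389727698464), np.float64(182.7043897297215))
red (np.int64(20), array([670.13040355, -28.80818931]), array([657.14838326, -31.23670198]), array([680.34060944, -25.80072903]))
cheese (np.int64(581), ((609.1145629882812, -77.0668716430664), (156.1095733642578, 87.37089538574219), 89.47742462158203))
```

View pics/side9.png

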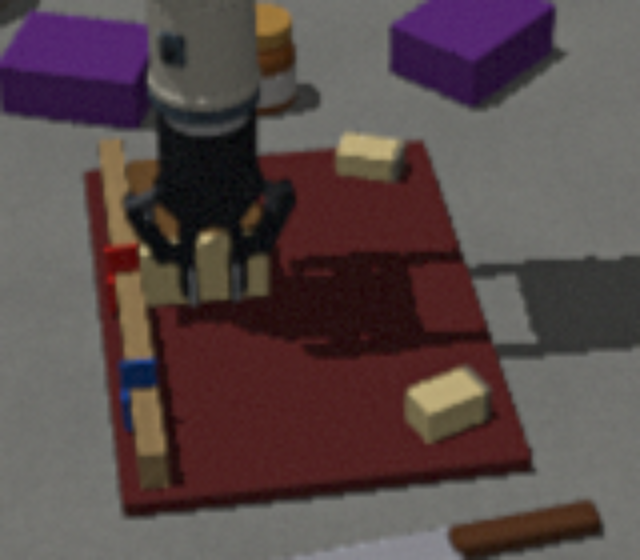

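{"op": "carry_out", "data": {"increments": [[[-0.003, 0, 0, 0, 0, 0], [-0.006, 0, 0, 0, 0, 0], [-0.006, 0, 0, 0, 0, 0]]]}}

```text
clock: 12.95
eef_pos: [600.6, 23.0, 53.0]
tcp_rot: [3.141, -0.001, 1.642]
contact_force: [-1.6, 7.0, 6.8]
opening: 0.299
```

```bash
python3 - <<'E'
from h import *
st()
E
```

```text
clk 12.95 b [600.7 -18.6] z 53.0 yawrel 1.5722 F [-1.6  7.   6.8] op 0.299 tip 22.0 q [ 0.04  0.57  1.82  0.    0.75 -0.04]
```

Back off and look from above.

{"op": "carry_out", "data": {"increments": [[[0.02, 0, 0, 0, 0, 0], [0.08, 0, 0, 0, 0, 0], [0.1, 0, -0.1, 0, 0, 0], [0.1, 0, -0.2, 0, 0, 0], [0.1, 0, -0.3, 0, 0, 0]]]}}

```text
clock: 13.37
eef_pos: [596.5, 62.8, 172.9]
tcp_rot: [-3.14, 0.001, 1.643]
contact_force: [1.1, 0.4, -0.2]
opening: 0.299
```

{"op": "carry_out", "data": {"increments": [[[0, 0, -0.1, 0, 0, 0], [0, 0, -0.15, 0, 0, 0], [0, 0, -0.15, 0, 0, 0]]]}}

```text
clock: 13.62
eef_pos: [600.1, 62.5, 238.0]
tcp_rot: [3.133, 0.0, 1.642]
contact_force: [1.1, -0.9, -0.4]
opening: 0.302
```

```bash
python3 - <<'E'
from h import *
st()
for n in ['wrist','scene','side']:
    c=optics.grab_frame(n);print(n);meas(c);save(n+'10.png',c['img'])
    np.savez(n+'10.npz',**c)
    save(n+'10c.png',cv2.resize(c['img'][150:310,160:340],None,fx=4,fy=4)) 
E
```

```text
clk 13.62 b [603.   20.8] z 238.0 yawrel 1.5729 F [ 1.1 -0.9 -0.4] op 0.302 tip 22.0 q [ 0.1   0.33  1.7  -0.    1.1   0.03]
wrist
fence_near [670.6 659.  658.4 640.1 656.  656.  655.9 655.9 655.8 655.9 655.7 655.8
 655.7 655.8]
fence_y (np.float64(-94.21457749555938), np.float64(179.01791453277698))
red (np.int64(150), array([668.52862867, -29.39846231]), array([656.95009493, -30.18745821]), array([680.67117602, -28.43749385]))
cheese (np.int64(7051), ((604.3438720703125, -94.01652526855469), (129.90118408203125, 96.90094757080078), 89.80313873291016))
scene
fence_near [655.6 654.  652.9 654.  652.4 653.  653.2 640.6 655.4 655.5 655.7 656.
 654.2 654.3 654.9 654.8 655.6 655.3]
fence_y (np.float64(-217.67312878069563), np.float64(183.06625620426098))
red (np.int64(19), array([668.3341766 , -29.32741838]), array([656.93721745, -32.27920201]), array([679.89435292, -25.70908753]))
cheese (np.int64(884), ((603.7987060546875, -91.21640014648438), (130.2965545654297, 97.91392517089844), 89.69951629638672))
side
fence_near [660.6 658.6 657.7 658.7 660.  658.6 640.9 657.6 658.8 658.3 659.2 657.9
 657.2 657.6 657.3 657.1]
fence_y (np.float64(-216.71009075383338), np.float64(184.34180632345377))
red (np.int64(7), array([673.40432843, -32.22261677]), array([660.50947919, -38.05983552]), array([682.37076853, -26.11576549]))
cheese (np.int64(683), ((605.58935546875, -93.0870590209961), (94.7288818359375, 138.7401885986328), 0.17162005603313446))
```

View pics/wrist10.png

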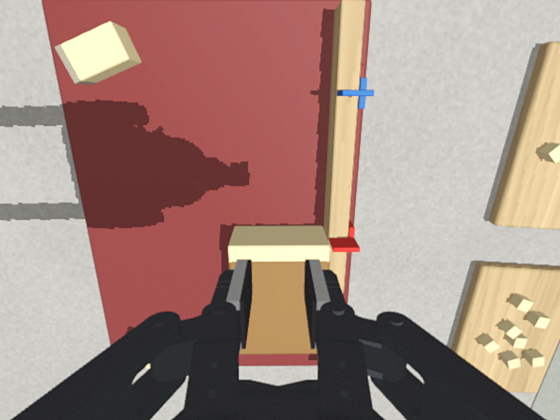

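View pics/scene10c.png

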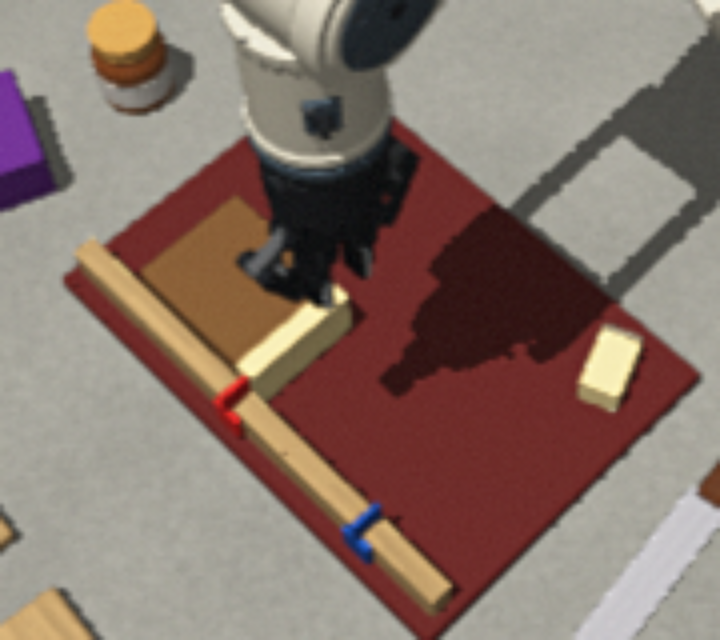

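The cut end measures -29.0 against red at -29.4. Now a check of flushness along the far edge, with the arm moved away.

{"op": "carry_out", "data": {"increments": [[[0.1, -0.1, 0, 0, 0, 0], [0.15, -0.2, 0, 0, 0, 0], [0.15, -0.3, -0.05, 0, 0, 0], [0.15, -0.35, -0.1, 0, 0, 0], [0.15, -0.35, -0.1, 0, 0, 0]]]}}

```text
clock: 14.18
eef_pos: [448.4, 112.1, 272.7]
tcp_rot: [-3.138, 0.0, 1.643]
contact_force: [1.1, 0.5, 0.2]
opening: 0.302
```

{"op": "carry_out", "data": {"increments": [[[0, 0, 0, 0, 0, 0]]]}}

```text
clock: 14.27
eef_pos: [452.0, 112.1, 272.0]
tcp_rot: [-3.142, 0.0, 1.643]
contact_force: [0.2, 0.1, -0.4]
opening: 0.299
```

```bash
python3 - <<'E'
from h import *
st()
for n in ['scene','side','wrist']:
    c=optics.grab_frame(n);print(n);save(n+'11c.png',cv2.resize(c['img'][150:310,160:340],None,fx=4,fy=4))
    if n=='wrist': save('wrist11.png',c['img'])
    W=cloud(c);B=b(W);z=W[...,2]
    ct=(abs(z-73)<4)&(B[...,0]>540)&(B[...,0]<662)&(B[...,1]>-175)&(B[...,1]<-15)
    hsv=cv2.cvtColor(c['img'],cv2.COLOR_RGB2HSV); ct&=~((hsv[...,0]<5)|(hsv[...,0]>175))
    P=B[ct]
    if len(P)>50:
        print(len(P),cv2.minAreaRect(P.astype(np.float32)),'cut',np.percentile(P[:,1],99.5),P[:,1].max())
        for y in range(-160,-30,22):
            q=P[(P[:,1]>=y)&(P[:,1]<y+22),0]; print(y,len(q),q.min().round(1) if len(q) else '',q.max().round(1) if len(q) else '')
    if n!='wrist': meas(c)
for t in ['cheese_cut_end','red_mark','offcut_left','offcut_right','honey_jar']:
    print(t,[(np.round(d['point']),round(d['confidence'],2)) for d in nets.tip_of(t,'scene')][:4])
E
```

```text
clk 14.27 b [458.7  80.5] z 272.0 yawrel 1.5738 F [ 0.2  0.1 -0.4] op 0.299 tip 22.0 q [ 0.24  0.08  1.94 -0.    1.12  0.17]
scene
1085 ((604.736083984375, -91.52171325683594), (129.80838012695312, 100.47920989990234), 89.8849105834961) cut -27.66476394313472 -26.63403730035443
-160 140 555.0 653.7
-138 178 555.6 654.3
-116 190 554.5 654.9
-94 190 555.4 654.2
-72 191 556.6 654.4
-50 187 554.6 653.4
fence_near [655.7 654.3 654.3 652.9 652.9 653.5 653.3 640.7 655.5 655.5 655.7 654.3
 654.2 654.3 655.2 654.9 655.2 655.9]
fence_y (np.float64(-215.68927607665293), np.float64(181.54353254980347))
red (np.int64(18), array([668.33044972, -29.02212679]), array([656.91734271, -32.35081715]), array([680.88228215, -26.260235  ]))
cheese (np.int64(1124), ((603.4267578125, -91.54724884033203), (129.83935546875, 98.78540802001953), 89.96127319335938))
side
681 ((607.4873657226562, -92.31836700439453), (137.29722595214844, 99.64916229248047), 89.1321029663086) cut -24.68931698131005 -23.68743249024001
-160 92 558.6 655.2
-138 106 559.9 656.8
-116 113 559.0 655.4
-94 109 558.2 656.5
-72 122 558.2 656
[... 411 characters left out ...]
84472656, 94.57779693603516), 89.98257446289062))
wrist
3617 ((604.7542114257812, -92.36859893798828), (129.4697265625, 101.04774475097656), 88.03423309326172) cut -29.29876342572122 -28.72569589725795
-160 41 617.8 632.4
-138 0  
-116 94 636.4 655.1
-94 527 556.2 655.5
-72 1374 555.5 655.3
-50 1581 555.8 657.3
cheese_cut_end [(array([317., 542.,  29.]), 0.91), (array([608.,  10.,  45.]), 0.81), (array([201., 265.,  27.]), 0.74), (array([ 297., -395.,   28.]), 0.65)]
red_mark [(array([653.,  12.,  54.]), 0.57)]
offcut_left [(array([438., 168.,  18.]), 0.64)]
offcut_right [(array([ 463., -159.,   15.]), 0.63), (array([439., 170.,  17.]), 0.22)]
honey_jar [(array([ 545., -312.,    4.]), 0.58)]
```

View pics/scene11c.png

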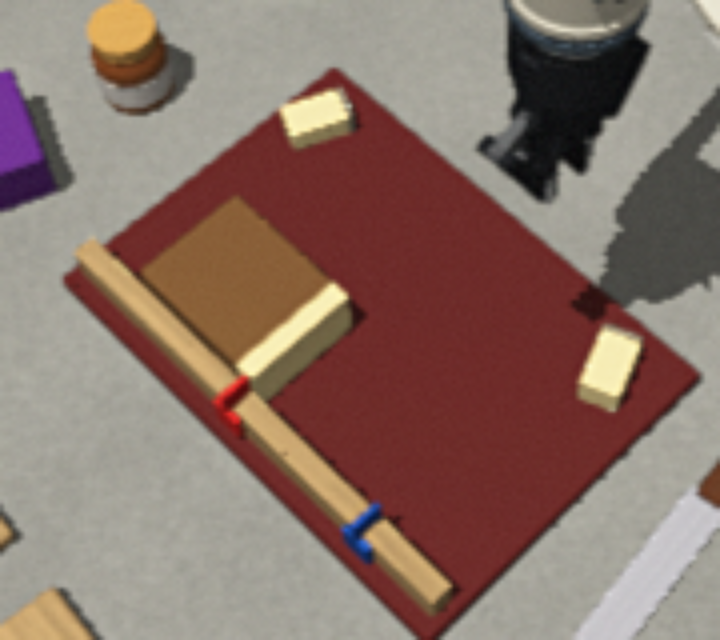

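View pics/wrist11.png

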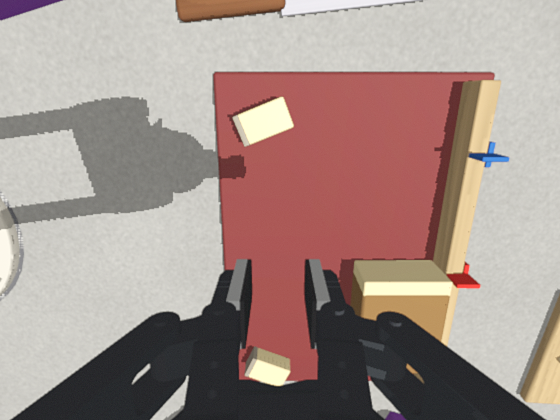

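The cameras disagree slightly. The red median from the wrist camera (-29.4) may be only the fin's left face, because the view from the right gave -34.4. I'll check which face those pixels are on.

```bash
python3 - <<'E'
from h import *
c=dict(np.load('wrist10.npz'));W=cloud(c);B=b(W);hsv=cv2.cvtColor(c['img'],cv2.COLOR_RGB2HSV).astype(int)
red=((hsv[...,0]<6)|(hsv[...,0]>174))&(hsv[...,1]>190)&(hsv[...,2]>90)&(B[...,0]>650)&(W[...,2]>50)
z=W[...,2]
for lo in range(50,84,3):
    m=red&(z>=lo)&(z<lo+3)&(B[...,0]<677)
    if m.any(): print(lo,m.sum(),np.round(np.percentile(B[m][:,1],[0,25,50,75,100]),1),B[m][:,0].mean().round(1))
save('redc.png',cv2.resize(c['img'][200:290,290:390],None,fx=7,fy=6,interpolation=cv2.INTER_NEAREST))
for y in (-34.4,-31.9,-29.4,-26.9):
    for x in (657,680):
        w=x*EX+y*EY; print(y,x,[np.round(proj(c,[w[0],w[1],zz]),1).tolist() for zz in (78,53)])
print(go(600,0,200,np.pi/2))
E
```

```text
53 2 [-29.5 -26.9 -24.2 -21.6 -18.9] 676.6
56 2 [-29.5 -29.4 -29.4 -29.3 -29.3] 675.3
59 25 [-30.2 -29.8 -29.5 -29.2 -28.9] 666.8
62 30 [-30.1 -29.6 -29.5 -29.2 -28.5] 666.5
65 26 [-30.1 -29.5 -29.3 -29.1 -28.9] 665.8
68 22 [-30.  -29.6 -29.3 -29.2 -28.9] 667.4
71 29 [-29.8 -29.6 -29.3 -29.1 -28.7] 666.8
74 30 [-30.2 -29.6 -29.4 -29.2 -28.8] 666.8
77 25 [-30.  -29.7 -29.5 -29.3 -28.4] 666.0
-34.4 657 [[332.4, 251.6], [328.3, 240.7]]
-34.4 680 [[356.6, 251.5], [350.8, 240.6]]
-31.9 657 [[332.5, 249.2], [328.4, 238.4]]
-31.9 680 [[356.8, 249.1], [351.0, 238.4]]
-29.4 657 [[332.7, 246.8], [328.6, 236.2]]
-29.4 680 [[357.0, 246.7], [351.2, 236.1]]
-26.9 657 [[332.8, 244.4], [328.7, 233.9]]
-26.9 680 [[357.2, 244.3], [351.3, 233.9]]
(array([-0.2007,  0.3489,  0.1778]), array([-0.0014,  0.0003,  0.0014]))
```

View pics/redc.png

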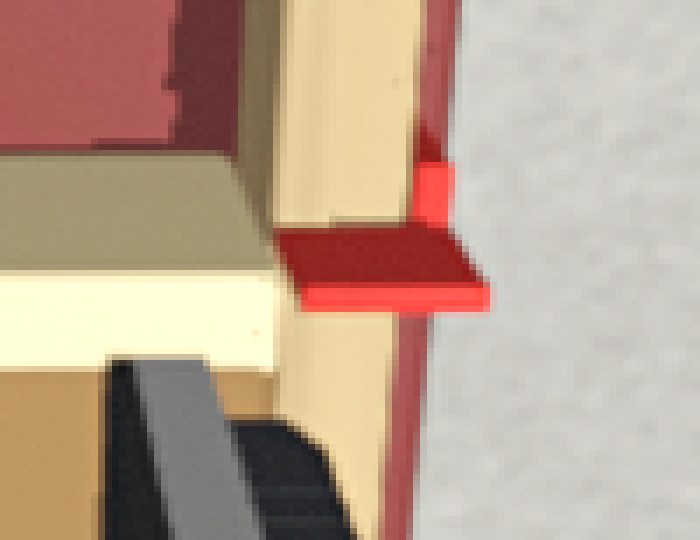

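Confirmed: -29.4 is the fin's left face, so its middle is at -31.9 and the cut end is about 2.9 mm left of it. I'll nudge it once more.

{"op": "carry_out", "data": {"increments": [[[-0.05, 0.1, 0.05, 0, 0, 0], [-0.12, 0.2, 0.08, 0, 0, 0], [-0.175, 0.3, 0.09, 0, 0, 0.001], [-0.175, 0.35, 0.15, 0, 0, 0.001], [-0.175, 0.35, 0.18, 0, 0, 0.001]]]}}

```text
clock: 15.08
eef_pos: [603.3, 50.2, 198.3]
tcp_rot: [3.139, 0.001, 1.639]
contact_force: [-1.1, 0.3, 0.1]
opening: 0.296
```

{"op": "carry_out", "data": {"increments": [[[0, 0, 0.1, 0, 0, 0], [0, 0, 0.2, 0, 0, 0], [0, 0, 0.3, 0, 0, 0], [0, 0, 0.365, 0, 0, 0], [0, 0, 0.365, 0, 0, 0]]]}}

```text
clock: 15.5
eef_pos: [594.1, 51.6, 48.1]
tcp_rot: [-3.132, 0.0, 1.641]
contact_force: [-0.3, 0.1, 0.4]
opening: 0.299
```

```bash
python3 - <<'E'
from h import *
st();print(go(600.7,-15,53,np.pi/2))
E
```

```text
clk 15.5 b [596.3  10.3] z 48.1 yawrel 1.5714 F [-0.3  0.1  0.4] op 0.299 tip 22.0 q [ 0.08  0.57  1.82 -0.    0.75  0.01]
(array([-0.0633,  0.011 , -0.0123]), array([-0.0094,  0.0002,  0.0006]))
```

{"op": "carry_out", "data": {"increments": [[[-0.02, 0, 0, 0, 0, 0], [-0.04, 0, 0, 0, 0, 0], [-0.055, 0, 0, 0, 0, 0], [-0.063, 0, 0, 0, 0, 0], [-0.068, 0, 0, 0, 0, 0]]]}}

```text
clock: 15.92
eef_pos: [601.1, 24.1, 55.9]
tcp_rot: [3.139, 0.0, 1.64]
contact_force: [1.2, 0.1, 0.7]
opening: 0.302
```

```bash
python3 - <<'E'
from h import *
st();print(go(600.7,-21.4,53,np.pi/2))
E
```

```text
clk 15.92 b [601.3 -17.6] z 55.9 yawrel 1.5708 F [1.2 0.1 0.7] op 0.302 tip 22.0 q [ 0.04  0.56  1.82 -0.    0.76 -0.03]
(array([-0.0096, -0.0016,  0.0073]), array([ 0.0027,  0.0001, -0.    ]))
```

{"op": "carry_out", "data": {"increments": [[[-0.003, 0, 0, 0, 0, 0], [-0.006, 0, 0, 0, 0, 0], [-0.009, 0, 0, 0, 0, 0], [-0.01, 0, 0, 0, 0, 0], [-0.01, 0, 0, 0, 0, 0]]]}}

```text
clock: 16.33
eef_pos: [600.5, 21.9, 54.7]
tcp_rot: [3.141, -0.001, 1.641]
contact_force: [-0.5, 5.0, 1.6]
opening: 0.303
```

```bash
python3 - <<'E'
from h import *
st()
E
```

```text
clk 16.33 b [600.6 -19.8] z 54.7 yawrel 1.5717 F [-0.5  5.   1.6] op 0.303 tip 22.0 q [ 0.03  0.56  1.82  0.    0.76 -0.04]
```

{"op": "carry_out", "data": {"increments": [[[-0.002, 0, 0, 0, 0, 0], [-0.004, 0, 0, 0, 0, 0], [-0.004, 0, 0, 0, 0, 0]]]}}

```text
clock: 16.58
eef_pos: [600.6, 20.3, 54.6]
tcp_rot: [3.141, -0.001, 1.641]
contact_force: [-0.0, 4.4, 2.7]
opening: 0.298
```

{"op": "carry_out", "data": {"increments": [[[0.02, 0, 0, 0, 0, 0], [0.08, 0, 0, 0, 0, 0], [0.1, 0, -0.1, 0, 0, 0], [0.1, 0, -0.2, 0, 0, 0], [0.1, 0, -0.3, 0, 0, 0]]]}}

```text
clock: 17.0
eef_pos: [596.6, 60.4, 174.9]
tcp_rot: [-3.139, 0.0, 1.642]
contact_force: [1.6, -0.8, 0.4]
opening: 0.297
```

{"op": "carry_out", "data": {"increments": [[[0, 0, -0.1, 0, 0, 0], [0, 0, -0.15, 0, 0, 0], [0, 0, -0.15, 0, 0, 0], [0, 0, -0.15, 0, 0, 0], [0, 0, -0.15, 0, 0, 0]]]}}

```text
clock: 17.42
eef_pos: [596.8, 59.5, 233.2]
tcp_rot: [-3.14, 0.0, 1.641]
contact_force: [-1.2, 0.6, -0.3]
opening: 0.301
```

```bash
python3 - <<'E'
from h import *
st()
for n in ['wrist','scene']:
    c=optics.grab_frame(n)
    W=cloud(c);B=b(W);z=W[...,2];hsv=cv2.cvtColor(c['img'],cv2.COLOR_RGB2HSV).astype(int)
    red=((hsv[...,0]<6)|(hsv[...,0]>174))&(hsv[...,1]>190)&(hsv[...,2]>90)&(B[...,0]>650)&(z>58)&(B[...,0]<677)
    print(n,'red left face',np.median(B[red][:,1]))
    ct=(abs(z-73)<4)&(B[...,0]>540)&(B[...,0]<662)&(B[...,1]>-175)&(B[...,1]<-10)&(hsv[...,0]>6)
    P=B[ct];print(cv2.minAreaRect(P.astype(np.float32)))
    fc=(z>25)&(z<66)&(B[...,0]>560)&(B[...,0]<650)&(abs(B[...,1]+32)<12)&(hsv[...,2]>100);print('cut face y',np.median(B[fc][:,1]),fc.sum())
    for y in range(-160,-30,22):
        q=P[(P[:,1]>=y)&(P[:,1]<y+22),0]; print(y,len(q),q.max().round(1) if len(q) else '')
    save(n+'12.png',c['img']); 
    if n=='wrist': save('wrist12c.png',cv2.resize(c['img'][200:340,220:400],None,fx=4,fy=4,interpolation=cv2.INTER_NEAREST))
E
```

```text
clk 17.42 b [599.5  18.1] z 233.2 yawrel 1.572 F [-1.2  0.6 -0.3] op 0.301 tip 22.0 q [ 0.1   0.33  1.71 -0.    1.1   0.03]
wrist red left face -29.379194444386123
((606.8719482421875, -96.36869049072266), (100.27381134033203, 129.48751831054688), 0.22618763148784637)
cut face y -32.49558894078481 1404
-160 1155 641.9
-138 1065 631.6
-116 1026 628.9
-94 995 626.3
-72 1131 655.9
-50 1734 656.8
scene red left face -28.349573146155123
((604.9677734375, -93.65284729003906), (131.4556121826172, 100.27485656738281), 89.85881805419922)
cut face y -30.672826470227797 143
-160 163 653.9
-138 185 654.2
-116 126 652.4
-94 119 653.2
-72 117 653.4
-50 145 655.3
```

View pics/wrist12c.png

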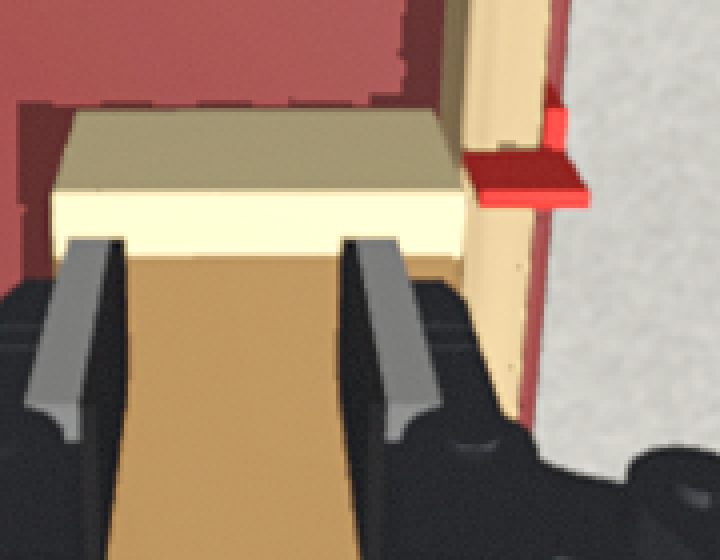

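The cut face is at -32.5 and the fin's middle at -31.9. The far side is at the fence line with yaw below 0.3°. I'll move clear, take a last look and hand in.

{"op": "carry_out", "data": {"increments": [[[0.1, -0.1, 0, 0, 0, 0], [0.15, -0.2, 0, 0, 0, 0], [0.15, -0.3, -0.05, 0, 0, 0], [0.15, -0.35, -0.1, 0, 0, 0], [0.15, -0.35, -0.1, 0, 0, 0]]]}}

```text
clock: 17.93
eef_pos: [449.0, 109.6, 275.3]
tcp_rot: [-3.139, 0.0, 1.642]
contact_force: [0.5, -0.2, 0.2]
opening: 0.299
```

{"op": "carry_out", "data": {"increments": [[[0, 0, 0, 0, 0, 0], [0, 0, 0, 0, 0, 0]]]}}

```text
clock: 18.1
eef_pos: [454.1, 109.4, 273.6]
tcp_rot: [3.141, 0.0, 1.641]
contact_force: [0.4, -0.3, -0.2]
opening: 0.298
```

```bash
python3 - <<'E'
from h import *
c=optics.grab_frame('scene');save('scene13.png',cv2.resize(c['img'][150:310,160:340],None,fx=4,fy=4));st()
W=cloud(c);B=b(W);z=W[...,2];hsv=cv2.cvtColor(c['img'],cv2.COLOR_RGB2HSV).astype(int)
ct=(abs(z-73)<4)&(B[...,0]>540)&(B[...,0]<662)&(B[...,1]>-175)&(B[...,1]<-10)&(hsv[...,0]>6)
P=B[ct];print(cv2.minAreaRect(P.astype(np.float32)))
for y in range(-160,-30,22):
    q=P[(P[:,1]>=y)&(P[:,1]<y+22),0]; print(y,len(q),q.min().round(1),q.max().round(1))
E
```

```text
clk 18.15 b [460.8  77.6] z 273.3 yawrel 1.5715 F [ 0.   0.1 -0.7] op 0.298 tip 22.0 q [ 0.23  0.08  1.93 -0.    1.13  0.16]
((604.8447875976562, -93.86026763916016), (132.94497680664062, 100.19789123535156), 89.58300018310547)
-160 157 555.2 653.3
-138 182 555.5 652.9
-116 188 554.7 652.8
-94 191 555.1 654.3
-72 198 555.9 652.9
-50 167 555.1 653.0
```

View pics/scene13.png

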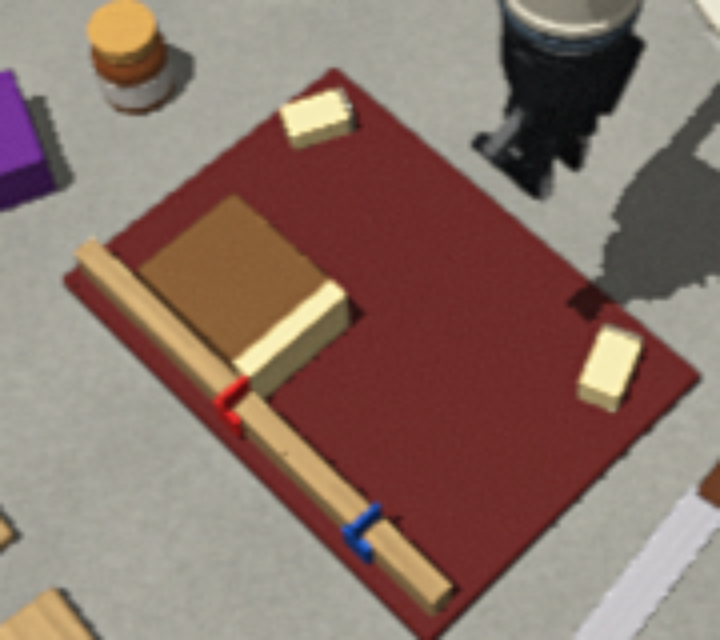

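The far edge reads within about 1–2 mm of the fence in this camera, which is near its noise. There's plenty of time, so I'll do one gentle square press toward the fence to be sure it sits flush.

{"op": "carry_out", "data": {"increments": [[[-0.08, 0.02, 0, 0, 0, 0.12], [-0.16, 0.04, 0, 0, 0, 0.24], [-0.24, 0.06, 0, 0, 0, 0.36], [-0.32, 0.08, 0, 0, 0, 0.48], [-0.4, 0.1, 0, 0, 0, 0.6]]], "hand": 0.35}}

```text
clock: 18.57
eef_pos: [505.8, -49.5, 272.6]
tcp_rot: [-3.14, 0.001, 1.009]
contact_force: [-0.2, -0.0, 0.8]
opening: 0.648
```

{"op": "carry_out", "data": {"increments": [[[0, 0, 0, 0, 0, 0.12], [0, 0, 0, 0, 0, 0.24], [0, 0, 0, 0, 0, 0.36], [0, 0, 0, 0, 0, 0.48], [0, 0, 0, 0, 0, 0.6]]]}}

```text
clock: 18.98
eef_pos: [505.5, -48.2, 272.4]
tcp_rot: [-3.141, 0.002, 0.384]
contact_force: [-0.0, -0.2, -0.5]
opening: 0.653
```

```bash
python3 - <<'E'
from h import *
st();print(go(512,-96,200,0))
E
```

```text
clk 18.98 b [500.9 -83.1] z 272.4 yawrel 0.3144 F [-0.  -0.2 -0.5] op 0.653 tip 22.0 q [-0.1   0.15  1.86 -0.    1.14  1.09]
(array([0.0168, 0.0394, 0.181 ]), array([-0.0007,  0.0023,  0.3002]))
```

{"op": "carry_out", "data": {"increments": [[[0.01, 0.03, 0.05, 0, 0, 0.12], [0.01, 0.039, 0.1, 0, 0, 0.24], [0.01, 0.039, 0.18, 0, 0, 0.28], [0.01, 0.039, 0.18, 0, 0, 0.28]]]}}

```text
clock: 19.32
eef_pos: [511.8, -60.7, 195.9]
tcp_rot: [-3.14, 0.009, 0.095]
contact_force: [-1.8, 1.0, -0.8]
opening: 0.651
```

```bash
python3 - <<'E'
from h import *
st();print(go(510,-96,53,0))
E
```

```text
clk 19.32 b [506.4 -96. ] z 195.9 yawrel 0.0254 F [-1.8  1.  -0.8] op 0.651 tip 22.0 q [-0.12  0.26  1.91 -0.    0.98  1.36]
(array([0.0123, 0.001 , 0.3573]), array([-0.0018,  0.0091,  0.0242]))
```

{"op": "carry_out", "data": {"increments": [[[0.004, 0, 0.1, 0, 0, 0.02], [0.004, 0, 0.2, 0, 0, 0.02], [0.004, 0, 0.3, 0, 0, 0.02], [0.004, 0, 0.36, 0, 0, 0.02], [0.004, 0, 0.36, 0, 0, 0.02]]]}}

```text
clock: 19.73
eef_pos: [513.2, -60.1, 53.6]
tcp_rot: [-3.14, 0.009, 0.078]
contact_force: [-1.4, 0.4, -1.0]
opening: 0.647
```

{"op": "carry_out", "data": {"increments": [[[0.02, 0, 0, 0, 0, 0], [0.04, 0, 0, 0, 0, 0], [0.05, 0, 0, 0, 0, 0], [0.06, 0, 0, 0, 0, 0]]]}}

```text
clock: 20.07
eef_pos: [542.6, -58.5, 60.2]
tcp_rot: [3.141, -0.004, 0.077]
contact_force: [0.7, -0.3, 0.1]
opening: 0.653
```

```bash
python3 - <<'E'
from h import *
st();print(go(544,-96,53,0))
E
```

```text
clk 20.07 b [537.3 -95.9] z 60.2 yawrel 0.0081 F [ 0.7 -0.3  0.1] op 0.653 tip 22.0 q [-0.11  0.49  1.94  0.    0.7   1.38]
(array([0.0168, 0.0003, 0.0182]), array([ 0.0007, -0.0038,  0.0077]))
```

{"op": "carry_out", "data": {"increments": [[[0.002, 0, 0.017, 0, 0, 0.008], [0.005, 0, 0.017, 0, 0, 0.008], [0.01, 0, 0.017, 0, 0, 0.008], [0.014, 0, 0.017, 0, 0, 0.008], [0.016, 0, 0.017, 0, 0, 0.008]]]}}

```text
clock: 20.48
eef_pos: [546.5, -57.8, 51.5]
tcp_rot: [3.142, -0.0, 0.069]
contact_force: [0.2, -0.2, 0.5]
opening: 0.651
```

{"op": "carry_out", "data": {"increments": [[[0.002, 0, 0, 0, 0, 0], [0.003, 0, 0, 0, 0, 0]]]}}

```text
clock: 20.65
eef_pos: [547.6, -57.8, 51.4]
tcp_rot: [3.142, -0.0, 0.068]
contact_force: [0.3, -0.3, -0.4]
opening: 0.652
```

```bash
python3 - <<'E'
from h import *
st()
E
```

```text
clk 20.65 b [542.3 -95.6] z 51.4 yawrel -0.0008 F [ 0.3 -0.3 -0.4] op 0.652 tip 22.0 q [-0.11  0.51  1.93  0.    0.7   1.39]
```

{"op": "carry_out", "data": {"increments": [[[0.002, 0, 0, 0, 0, 0], [0.004, 0, 0, 0, 0, 0], [0.005, 0, 0, 0, 0, 0]]]}}

```text
clock: 20.9
eef_pos: [549.0, -57.6, 51.2]
tcp_rot: [-3.141, 0.001, 0.069]
contact_force: [-3.4, -1.0, 1.6]
opening: 0.655
```

{"op": "carry_out", "data": {"increments": [[[0.001, 0, 0, 0, 0, 0], [0.002, 0, 0, 0, 0, 0]]]}}

```text
clock: 21.07
eef_pos: [549.2, -57.6, 51.1]
tcp_rot: [-3.141, 0.002, 0.069]
contact_force: [-5.7, -0.5, 3.4]
opening: 0.646
```

```bash
python3 - <<'E'
from h import *
st()
E
```

```text
clk 21.07 b [543.8 -95.5] z 51.1 yawrel -0.0007 F [-5.7 -0.5  3.4] op 0.646 tip 22.0 q [-0.11  0.52  1.93 -0.    0.7   1.4 ]
```

{"op": "carry_out", "data": {"increments": [[[0.002, 0, 0, 0, 0, 0], [0.004, 0, 0, 0, 0, 0], [0.004, 0, 0, 0, 0, 0]]]}}

```text
clock: 21.32
eef_pos: [549.2, -57.4, 50.7]
tcp_rot: [-3.141, 0.006, 0.069]
contact_force: [-9.4, -0.8, 3.9]
opening: 0.649
```

{"op": "carry_out", "data": {"increments": [[[0.003, 0, 0, 0, 0, 0], [0.004, 0, 0, 0, 0, 0]]]}}

```text
clock: 21.48
eef_pos: [549.1, -57.2, 50.2]
tcp_rot: [-3.14, 0.009, 0.069]
contact_force: [-15.5, -1.3, 4.5]
opening: 0.649
```

{"op": "carry_out", "data": {"increments": [[[-0.02, 0, 0, 0, 0, 0], [-0.08, 0, 0, 0, 0, 0], [-0.1, 0, -0.1, 0, 0, 0], [-0.1, 0, -0.2, 0, 0, 0], [-0.1, 0, -0.3, 0, 0, 0]]]}}

```text
clock: 21.9
eef_pos: [512.7, -60.0, 172.4]
tcp_rot: [-3.141, 0.001, 0.068]
contact_force: [1.3, -0.4, 0.4]
opening: 0.653
```

{"op": "carry_out", "data": {"increments": [[[-0.1, 0, -0.1, 0, 0, 0], [-0.2, 0, -0.15, 0, 0, 0], [-0.2, 0, -0.15, 0, 0, 0], [-0.2, 0, -0.15, 0, 0, 0], [-0.2, 0, -0.15, 0, 0, 0]]]}}

```text
clock: 22.32
eef_pos: [434.5, -65.7, 232.3]
tcp_rot: [3.141, -0.004, 0.068]
contact_force: [0.5, 0.0, 0.2]
opening: 0.647
```

```bash
python3 - <<'E'
from h import *
st()
for n in ['wrist','scene']:
    c=optics.grab_frame(n)
    W=cloud(c);B=b(W);z=W[...,2];hsv=cv2.cvtColor(c['img'],cv2.COLOR_RGB2HSV).astype(int)
    ct=(abs(z-73)<4)&(B[...,0]>540)&(B[...,0]<662)&(B[...,1]>-175)&(B[...,1]<-10)&(hsv[...,0]>6)
    P=B[ct];print(n,cv2.minAreaRect(P.astype(np.float32)),P[:,1].max())
    for y in range(-160,-30,22):
        q=P[(P[:,1]>=y)&(P[:,1]<y+22),0]; print(y,len(q),q.min().round(1) if len(q) else '',q.max().round(1) if len(q) else '')
    if n=='scene':
        fc=(z>25)&(z<66)&(B[...,0]>560)&(B[...,0]<650)&(abs(B[...,1]+32)<12)&(hsv[...,2]>100);print('cut face y',np.median(B[fc][:,1]),fc.sum())
    save(n+'14.png',c['img'])
E
```

```text
clk 22.32 b [428.9 -95.7] z 232.3 yawrel -0.0014 F [0.5 0.  0.2] op 0.647 tip 22.0 q [-0.15  0.08  2.04  0.    1.02  1.35]
wrist ((569.0662231445312, -97.40234375), (130.0884552001953, 25.24358367919922), 89.88795471191406) -32.343241440691706
-160 1102 556.6 581.5
-138 1113 556.6 581.6
-116 1133 556.6 581.6
-94 1111 556.5 581.7
-72 1130 556.6 581.6
-50 837 557.3 581.8
scene ((604.8345336914062, -93.3546371459961), (131.61643981933594, 100.05948638916016), 89.58374786376953) -27.911604005420077
-160 159 556.9 652.2
-138 181 555.4 654.2
-116 186 557.2 654.4
-94 194 554.8 654.4
-72 197 555.9 653.3
-50 170 555.3 653.6
cut face y -30.750454426918054 146
```

View pics/wrist14.png

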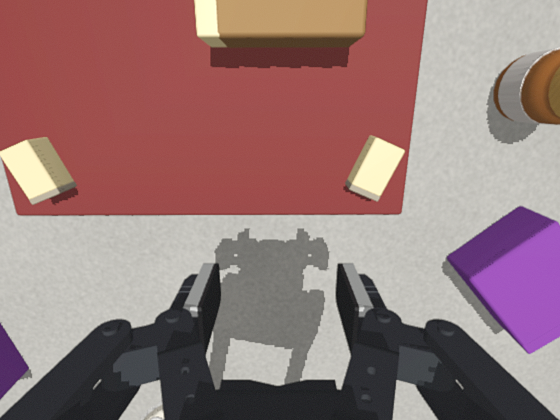

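View pics/scene14.png

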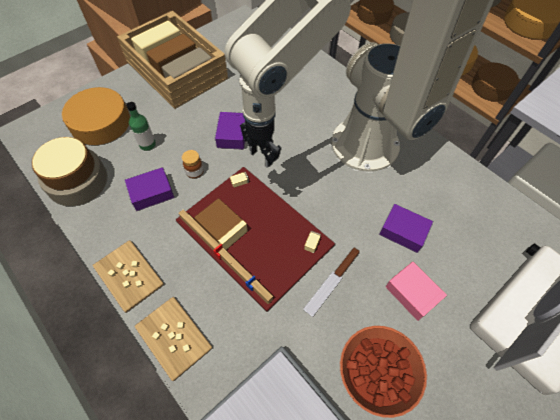

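Seated on the fence, cut end at -32.3 by the wrist camera against red at -31.9, hand clear.

```bash
python3 -c "
from h import *
print(r.sign_off())"
```

```text
the job is handed in; nothing more can be done
None
```

The cheese is flush against the fence with its pale cut end in line with the red pointer, well inside the half centimetre. I handed the job in at about 22 s with the hand clear. I only pushed: from the cut end, forward to the fence, two nudges along it, then a gentle square press of about 15 N.

**Cut end:** the wrist camera puts it at y = -32.3 mm along the fence and the middle of the red pointer at -31.9 mm.

**Far side:** during the last press the hand stopped moving while the force rose, so the cheese was seated. The wrist camera shows it parallel to the fence to about 0.1°.

**Disagreements:** the scene camera, which is coarser, reads the cut end about 1.5–2 mm further left than the wrist camera. It also shows the far side 1–2 mm short of the fence. My first reading of red was 2.5 mm off because I measured the side of the pointer rather than its middle; I found that before the second nudge and corrected it.

The offcuts, jar, bottle, knife and dish look unmoved in the last pictures.

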